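Hold the stamp flat on the sloped form

TASK

Pick up the freshly inked rectangular stamp from the ink pad by its handle and press it onto the form on the sloped writing stand, inside the printed box and square with it, tilted to match the slope so that its whole rubber face lies flush on the paper. Finish while still gripping it and holding it there with a light but definite push (5 to 10 newtons is right) so that the ink takes: do not let go or lift off. Never press hard, and leave the round stamp, the stapler and the pen cup where they are.

Things in the scene. Friction and masses are not known exactly. Their poses are not given: they have to be found in the camera images.
- stamp: Dark-wood rectangular hand stamp, 84 mm tall, 140 g, upright on the ink pad. Origin: centre of its flat rubber face (underside); z up through the handle, y along its long side. Rubber face 40 (x) x 70 (y) mm; foot 42 x 72, its top at 22 mm height; above it a centred flat-sided handle 26 (x) x 46 (y), 22 to 84 mm high, gripped across the 26. Half a turn about z makes no difference.
- ink_pad: Open ink pad, a grey tray 95 mm (x) by 125 mm (y) with a dark cloth cushion, fixed to the desk; origin at the centre of its underside, z up. Its cushion's top, where the stamp stands at the start, is 14 mm above the origin.
- form_box (a point): Centre of the printed box (black outline, 58 x 88 mm) on the paper on the stand's sloped wooden plate. z: outward normal of the slope; x: straight up the slope, away from the robot; y: across, level. The stamp's 70 mm side belongs along y. Plate 215 (x) x 250 (y) mm, from x -110 to +105 mm; a 100 mm long clip 8 mm proud at its upper edge, from x +87. Moves with the plate as it gives.
- board (a joint): Slope of the stand's plate above level, rad (0 = level); it differs each time, about 0.2 to 0.5. Stiff friction hinge at the low edge; it stays where it is set. The rigid plate rests on a cushion and gives straight along its normal without tilting: about 1 mm for each 2.5 N of push, 8 mm at most, then it is solid.
- round_stamp: Bystander: a round-footed turned wooden stamp, 78 mm tall, foot 42 mm across, standing on the desk; origin at the centre of its underside. Not to be used.
- stapler: Bystander: black desk stapler, 135 x 36 mm, about 65 mm tall, on the desk; origin at the centre of its underside, x along its length.
- pen_cup: Bystander: black pen cup with pens, 76 mm across, cup 100 mm tall, pens up to 150 mm; origin at the centre of its underside.
Not all that is in view belongs to the job. What is shaped like the stamp but blue or orange is not meant.

How it is judged:
On the way:
1. the stamp is gripped and lifted clear of the ink pad (z of stamp in the frame of ink_pad above 0.03 m and contact force between the fingers and stamp above 1 N and contact force between stamp and ink_pad below 0.1 N), for 0.2 s.
At the end, for the whole second after the job is handed in: Rubber face flush on the form (within 0.05 rad of the slope, 2 mm of the paper), inside the box (centre within 8 mm along and across, square within 0.12 rad), pushed with over 2.5 N, still gripped by the fingers, at rest (angle between the z axis of stamp and the z axis of form_box, either way round below 0.05 rad and angle between the y axis of stamp and the y axis of form_box, either way round below 0.12 rad and x of stamp in the frame of form_box between -0.008 and 0.008 m and y of stamp in the frame of form_box between -0.008 and 0.008 m and z of stamp in the frame of form_box between -0.003 and 0.002 m and contact force between stamp and board above 2.5 N and contact force between the fingers and stamp above 2 N and linear speed of stamp below 0.02 m/s); the arm keeps its last pose, push and grip.
It fails at once if the stamp is pressed on the board harder than 40 N (contact force between stamp and board above 40 N).
It fails at once if the round stamp is disturbed (over 20 mm) (distance of round_stamp from where it was at the start of the episode above 0.02 m).
It fails at once if the stapler is disturbed (over 20 mm) (distance of stapler from where it was at the start of the episode above 0.02 m).
It fails at once if the pen cup is disturbed (over 20 mm) (distance of pen_cup from where it was at the start of the episode above 0.02 m).
It also fails if it takes over 43 s, if anything falls off the work surface, if the arm or the gripper's body presses on something with over 40 N, if the wrist force passes 120 N, or if a joint passes its speed limit or range.

ROBOT

A 7-joint arm with a two-finger parallel gripper is mounted at the origin on the work surface. World frame = base frame: x ahead of the robot, y to its left, z up, the work surface at z = 0. Lengths are in m, angles in rad, forces in N, time in s.
With the tool pointing down it reaches from about 0.425 to 1.025 m from the base axis. Payload 9.4 kg.
Tool frame: the origin (TCP) lies midway between the tips of the shut fingers; the grasp point (between the pads) lies 19 mm behind it; z points along the fingers, y is the direction in which the jaws open and shut (so a half turn about z gives the same grasp; the last joint's range is limited). The gripper opens to 93 mm and grips with 3 to 60 N. Pads are 15 mm wide; open, the fingers measure 128 mm over their backs; the gripper's body (75 mm by 188 mm) begins 65 mm behind the grasp point.
Start: joints at [-1.376, 0.599, -0.003, 1.599, 0.002, 0.943, -0.08], TCP at [0.195, 0.698, 0.219] pointing down, gripper open.
Joint ranges: [-2.57, 2.57], [-0.35, 1.97], [-1.29, 1.29], [0.11, 2.56], [-1.05, 4.19], [0.11, 1.86], [-2.63, 2.63]. Speed limits (rad/s): [2.22, 2.22, 3.01, 3.01, 3.14, 3.14, 3.14].

INTERFACE

Orientations are given as a 3x3 rotation matrix whose columns are the frame's x, y, z axes.
In Python, from station import ctrl gives the robot as it stands.
- The arm moves only by the tool drive_tool, never from a script. Its argument "deltas" is a list of rows, each a list of 7 numbers: the shift along the tool's x, y, z in m, then the turn, a rotation vector about the tool's x, y, z in rad, then the finger opening in m, from 0 to 0.093. A call has 1 to 5 rows; each row shifts and turns the commanded pose from where the row before left it, along the tool's axes as they then stand; what a row does not reach is not made up. A row lasts 1/12 s, in which the tool goes at most 41.7 mm and 7.16 degrees, less where a joint would pass 70% of its speed; a pose out of reach is approached as far as the arm can. A call is refused whole if a number of a shift passes 0.0417 or a number of a turn 0.125, either way. A call with a gripper value outside its range is refused whole. The fingers move at their own pace and stop on an object; the grip force is fixed at half the most. Time passes only in rows, so rows that do not move let the fingers close. It gives the time, the measured TCP pose, the force and the opening at its end, in the units of the state.
- ctrl.get_state(): the state, without advancing time (a new reading comes with each control period).
- ctrl.read_camera(name): name is "scene" or "top"; returns the picture (420x560x3 uint8, red, green, blue); there is no depth.
- ctrl.camera_params(name): a dict with "camera_matrix" (3x3 intrinsics, pixels), "camera_from_world" (4x4, takes a point from world to camera coordinates). Camera axes: x right, y down, z forward; pixel columns grow to the right and rows downward; lengths in m; the calibration is good to about 2 mm. A picture is of the moment at which its call begins. camera_params takes no time and is no camera call.
- ctrl.job_done(): hands the job in, once; it reports no verdict.
The state is a dict: "t": time; "joints": joint angles; "qd": joint speeds; "effort": joint torques, N m; "tcp_pos": TCP position; "tool_rot": TCP orientation; "force": force on the tool from outside, world axes, zero at the start; "wrist_torque": the same for the moment, N m; "opening": opening from 0.0 (shut) to 1.0 (fully open).
Only numpy, scipy, OpenCV 4.12 (cv2) and the standard library are available. Lean on these libraries where they do the work, as an engineer would, in place of code of your own. Each camera call takes 0.05 s, during which the arm holds its last target.

## Working session

There is one attempt and no reset: what is moved stays moved. The work goes in short steps, Python scripts to look and compute and a tool call to move; the robot and the scene stay as the last step left them, time stands still between calls to the robot, and variables do not carry over. Pictures are saved under pics/ and viewed, and the job is handed in when it is done.

Besides the shell and the picture viewer there is one more tool, called after ">>>" by a JSON object that holds its "op" and its "data". drive_tool: Moves the arm, as the interface text tells. Its arguments: {"type":"object","properties":{"deltas":{"type":"array"}},"required":["deltas"]}

```bash
mkdir -p pics; ls; python3 - <<'E'
from station import ctrl
import cv2,numpy as np
np.set_printoptions(precision=4,suppress=True)
for n in("scene","top"):
    im=ctrl.read_camera(n); cv2.imwrite(f"pics/{n}0.png",cv2.cvtColor(im,cv2.COLOR_RGB2BGR))
    p=ctrl.camera_params(n); print(n,p)
s=ctrl.get_state(); print(s)
E
```

```text
pics
scene {'camera_matrix': array([[436.0812,   0.    , 272.5061],
       [  0.    , 436.0812, 216.3154],
       [  0.    ,   0.    ,   1.    ]]), 'camera_from_world': array([[ 0.7947,  0.6068, -0.016 , -0.458 ],
       [ 0.3636, -0.4969, -0.7879, -0.157 ],
       [-0.4861,  0.6204, -0.6156,  1.4312],
       [ 0.    ,  0.    ,  0.    ,  1.    ]])}
top {'camera_matrix': array([[492.0433,   0.    , 280.7242],
       [  0.    , 492.0433, 204.7028],
       [  0.    ,   0.    ,   1.    ]]), 'camera_from_world': array([[-0.006 , -0.9999,  0.0092, -0.0173],
       [-0.9991,  0.0056, -0.0425,  0.5558],
       [ 0.0425, -0.0095, -0.9991,  1.3668],
       [ 0.    ,  0.    ,  0.    ,  1.    ]])}
{'t': 0.1, 'joints': array([-1.3757,  0.6001, -0.0026,  1.6   ,  0.0018,  0.9429, -0.0798]), 'qd': array([ 0.0002, -0.0019, -0.0022, -0.001 , -0.0006,  0.0003, -0.002 ]), 'effort': array([  0.0065, -76.6557,   1.503 , -25.2938,  -0.0522,   0.0137,
         0.0001]), 'tcp_pos': array([0.1945, 0.698 , 0.2178]), 'tool_rot': array([[-0.9633,  0.2684, -0.0003],
       [ 0.2684,  0.9633, -0.0014],
       [-0.0001, -0.0014, -1.    ]]), 'force': array([-0.7474,  0.3881, -0.3065]), 'wrist_torque': array([ 0.0078, -0.0419,  0.0363]), 'opening': 1.000920694137771}
```

View pics/scene0.png

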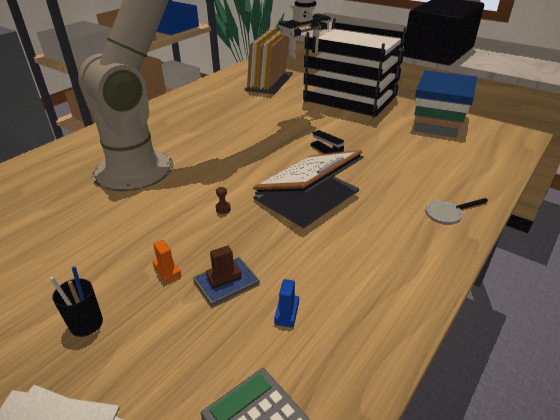

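View pics/top0.png

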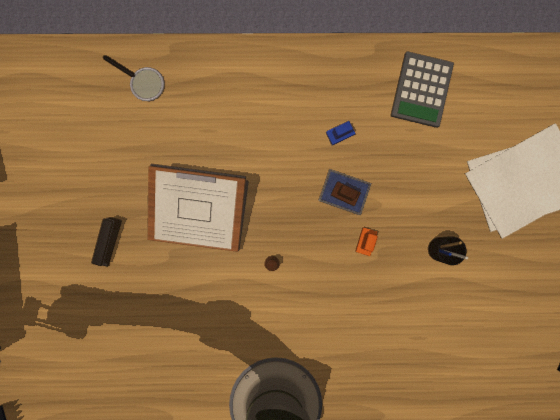

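The dark-wood stamp on the ink pad is at scene (222,265) and top (347,192). The blue one, top (341,132), and the orange one, top (367,241), are lookalikes. The round stamp is at top (272,263), the stapler at (106,242) and the pen cup at (448,250). I'll confirm with enlarged crops.

```bash
python3 - <<'E'
import cv2,numpy as np
t=cv2.imread("pics/top0.png"); s=cv2.imread("pics/scene0.png")
a=cv2.resize(t[160:225,310:380],None,fx=5.5,fy=5.5,interpolation=cv2.INTER_CUBIC)
b=cv2.resize(s[235:305,185:265],None,fx=5,fy=5,interpolation=cv2.INTER_CUBIC)
h=350; c=np.hstack([a[:h],b[:h]]); cv2.imwrite("pics/crop1.png",c)
a=cv2.resize(t[158:258,140:255],None,fx=5,fy=5,interpolation=cv2.INTER_CUBIC);cv2.imwrite("pics/crop2.png",a)
b=cv2.resize(s[125:230,245:370],None,fx=5,fy=5,interpolation=cv2.INTER_CUBIC);cv2.imwrite("pics/crop3.png",b)
E
```

```text
(no output)
```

View pics/crop1.png

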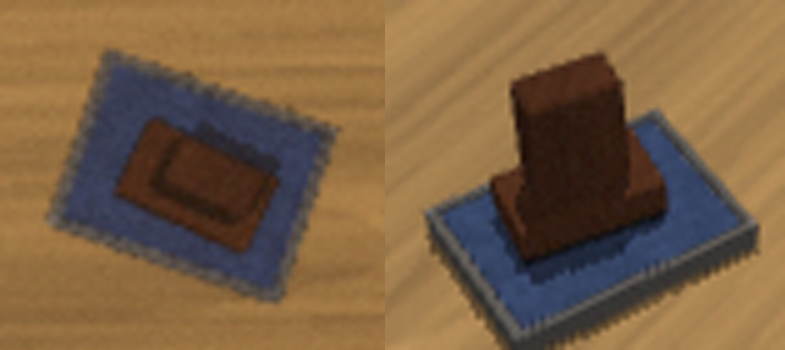

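View pics/crop2.png

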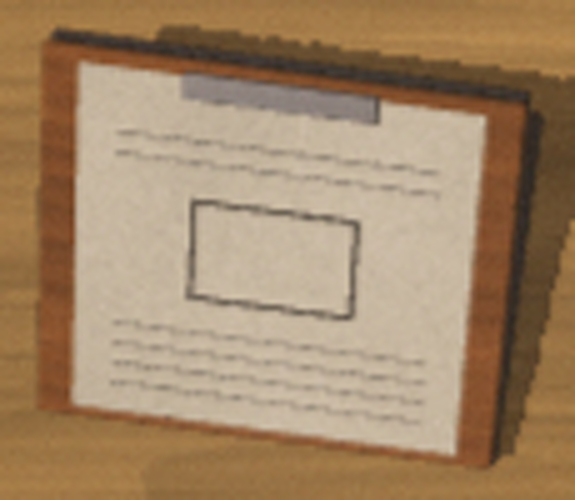

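View pics/crop3.png

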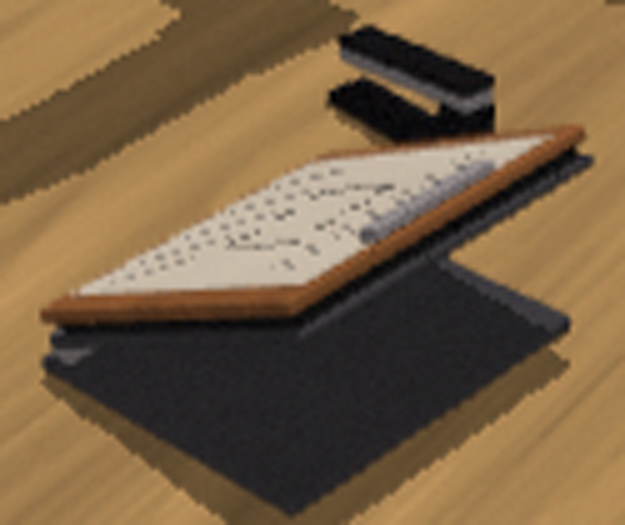

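Confirmed: the dark-wood stamp stands on the pad. Next I measure the stamp, the paper (slope) and the box.

```bash
cat > h.py <<'E'
import cv2,numpy as np
from station import ctrl
np.set_printoptions(precision=4,suppress=True)
P={n:ctrl.camera_params(n) for n in("scene","top")}
def ray(n,uv):
    K=P[n]["camera_matrix"];T=P[n]["camera_from_world"];R=T[:3,:3]
    c=-R.T@T[:3,3]; d=R.T@np.linalg.solve(K,[uv[0],uv[1],1.]); return c,d/np.linalg.norm(d)
def onz(n,uv,z):
    c,d=ray(n,uv); return c+d*(z-c[2])/d[2]
def onplane(n,uv,p,nn):
    c,d=ray(n,uv); return c+d*((p-c)@nn)/(d@nn)
def tri(a,b):
    A=[];
    (c1,d1),(c2,d2)=ray("top",a),ray("scene",b)
    M=np.stack([d1,-d2],1); s=np.linalg.lstsq(M,c2-c1,rcond=None)[0]
    p,q=c1+d1*s[0],c2+d2*s[1]; return (p+q)/2,np.linalg.norm(p-q)
def proj(n,p):
    T=P[n]["camera_from_world"];q=P[n]["camera_matrix"]@(T[:3,:3]@p+T[:3,3]);return q[:2]/q[2]
def quad(mask):
    cs,_=cv2.findContours(mask,cv2.RETR_EXTERNAL,cv2.CHAIN_APPROX_NONE)
    c=max(cs,key=cv2.contourArea); h=cv2.convexHull(c)
    for e in np.linspace(.01,.2,60):
        a=cv2.approxPolyDP(h,e*cv2.arcLength(h,True),True)
        if len(a)<=4:break
    a=a[:,0].astype(float); pts=c[:,0].astype(float); L=[]
    for i in range(len(a)):
        p,q=a[i],a[(i+1)%len(a)]; d=q-p;l=np.linalg.norm(d);d/=l
        t=(pts-p)@d; dist=abs((pts-p)@[-d[1],d[0]])
        s=pts[(t>.12*l)&(t<.88*l)&(dist<.04*l+4)]
        v=cv2.fitLine(s.astype(np.float32),cv2.DIST_HUBER,0,.01,.01).ravel(); L.append(v)
    out=[]
    for i in range(len(L)):
        A,B=L[i-1],L[i]
        s=np.linalg.solve(np.array([[A[0],-B[0]],[A[1],-B[1]]]),B[2:]-A[2:]); out.append(A[2:]+A[:2]*s[0])
    return np.array(out)
E
cat > m.py <<'E'
from h import *
F=8
def up(n,x0,y0,x1,y1):
    im=cv2.imread(f"pics/{n}0.png")[y0:y1,x0:x1]
    return cv2.resize(im,None,fx=F,fy=F,interpolation=cv2.INTER_CUBIC)
def back(q,x0,y0): return (q+.5)/F-.5+[x0,y0]
def order(q): return q
vis=[]
R={}
for n,box in(("top",(140,158,255,258)),("scene",(245,125,370,230))):
    im=up(n,*box); hsv=cv2.cvtColor(im,cv2.COLOR_BGR2HSV)
    m=((hsv[...,1]<75)&(hsv[...,2]>120)).astype(np.uint8)*255
    m=cv2.morphologyEx(m,cv2.MORPH_CLOSE,np.ones((25,25)))
    q=quad(m); R[n]=back(q,*box[:2]); print(n,"paper",R[n])
    v=im.copy(); cv2.polylines(v,[q.astype(int).reshape(-1,1,2)],True,(0,0,255),1); vis.append(cv2.resize(v,(400,350)))
for n,box in(("top",(310,160,380,225)),("scene",(185,235,265,305))):
    im=up(n,*box); hsv=cv2.cvtColor(im,cv2.COLOR_BGR2HSV)
    m=(((hsv[...,0]<12)|(hsv[...,0]>165))&(hsv[...,2]<110)&(hsv[...,1]>70)).astype(np.uint8)*255
    m=cv2.morphologyEx(m,cv2.MORPH_OPEN,np.ones((9,9)))
    if n=="top":
        q=quad(m); qb=back(q,*box[:2]); W=np.array([onz(n,u,.036) for u in qb]); print("foot",W,W.mean(0),np.linalg.norm(W-np.roll(W,1,0),axis=1))
        cv2.polylines(im,[q.astype(int).reshape(-1,1,2)],True,(0,255,0),1)
    cs,_=cv2.findContours(m,0,1); cv2.drawContours(im,cs,-1,(0,255,255),1); vis.append(cv2.resize(im,(400,350)))
cv2.imwrite("pics/meas1.png",cv2.resize(np.vstack([np.hstack(vis[:2]),np.hstack(vis[2:])]),(680,595)))
E
python3 m.py
```

```text
top paper [[155.3076 169.3921]
 [236.4747 180.8787]
 [230.2565 248.2934]
 [154.524  238.1882]]
scene paper [[351.3165 152.0722]
 [303.4916 181.265 ]
 [258.5191 183.5593]
 [306.3959 157.1228]]
foot [[ 0.6089 -0.1902  0.036 ]
 [ 0.5823 -0.2329  0.036 ]
 [ 0.5698 -0.2195  0.036 ]
 [ 0.5868 -0.1851  0.036 ]] [ 0.5869 -0.2069  0.036 ] [0.0227 0.0503 0.0183 0.0384]
```

View pics/meas1.png

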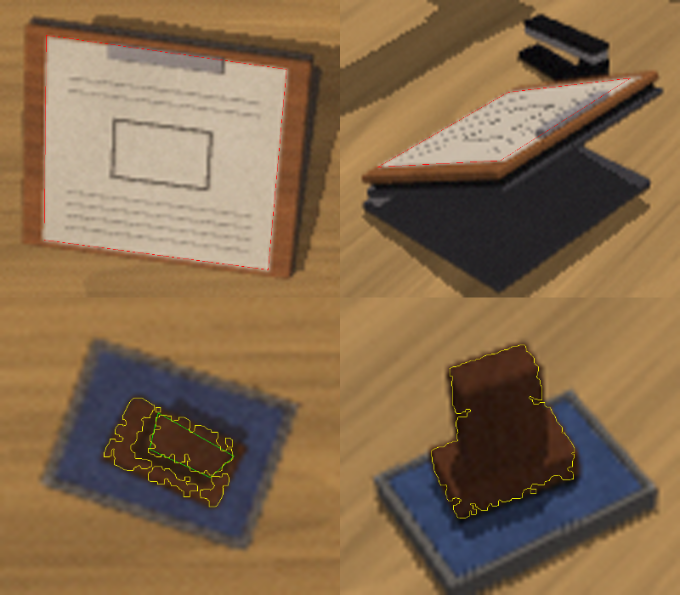

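The paper outlines fit well in both views. The top-view stamp mask breaks up at the handle's dark side, so I'll fix that using red versus blue, then compute the board.

```bash
cat > m2.py <<'E'
from m import *
print('----')
# top: foot outline
box=(310,160,380,225); im=up("top",*box).astype(int)
d=im[...,2]-im[...,0]; hsv=cv2.cvtColor(im.astype(np.uint8),cv2.COLOR_BGR2HSV)
pad=((im[...,0]>im[...,2]+5)).astype(np.uint8)*255
m=((im[...,2]>=im[...,0]+2)&(im.max(2)<105)).astype(np.uint8)*255
m=cv2.morphologyEx(m,cv2.MORPH_CLOSE,np.ones((15,15)));m=cv2.morphologyEx(m,cv2.MORPH_OPEN,np.ones((45,45)))
q=quad(m); W=np.array([onz("top",u,.036) for u in back(q,*box[:2])])
print("foot",W,W.mean(0),np.linalg.norm(W-np.roll(W,1,0),axis=1))
e=np.roll(W,-1,0)-W; print("edge ang",np.degrees(np.arctan2(e[:,1],e[:,0])))
v=im.astype(np.uint8).copy(); cv2.polylines(v,[q.astype(int).reshape(-1,1,2)],True,(0,255,0),1)
# scene: handle top bright face
box=(185,235,265,305); im2=up("scene",*box); 
g=im2[...,2].astype(int); 
cs=v; cv2.imwrite("pics/m2.png",np.hstack([v[:520],cv2.resize(im2,(640,560))[:520]])[::1]) 
# paper triangulation: top order TL,TR,BR,BL ; scene: 0=upper y+,1=upper y-,2=lower y-,3=lower y+
C=[];
for a,b in zip(R["top"],R["scene"]):
    p,e=tri(a,b); C.append(p); print(p,e)
C=np.array(C); print("sides",np.linalg.norm(C-np.roll(C,1,0),axis=1))
c=C.mean(0); n=np.linalg.svd(C-c)[2][2]; n*=np.sign(n[2]); print("plane",c,n,"resid",(C-c)@n,"slope",np.arccos(n[2]))
# y axis level and in plane
y=np.cross(n,[0,0,1.]); y/=np.linalg.norm(y)
if y[1]<0:y=-y
x=np.cross(y,n); print("x",x,"y",y)
# paper edge yaw (level direction from edges)
ee=(C[0]-C[1])+(C[3]-C[2]); print("edge y dir",ee/np.linalg.norm(ee)); ex=(C[0]-C[3])+(C[1]-C[2]); print("edge x",ex/np.linalg.norm(ex))
E
python3 m2.py | sed -n '/----/,$p'
```

```text
----
foot [[ 0.6202 -0.1731  0.036 ]
 [ 0.5921 -0.2378  0.036 ]
 [ 0.5493 -0.2252  0.036 ]
 [ 0.5785 -0.1596  0.036 ]] [ 0.5851 -0.1989  0.036 ] [0.0438 0.0705 0.0446 0.0718]
edge ang [-113.4345  163.6068   65.9869  -17.8752]
[0.6375 0.2963 0.1376] 0.011189978522403223
[0.6103 0.0919 0.1376] 0.0037327134308086994
[0.4365 0.1176 0.0484] 0.0001890564876104085
[0.4652 0.3227 0.0488] 0.00028124965622209496
sides [0.1956 0.2062 0.197  0.2072]
plane [0.5374 0.2071 0.0931] [-0.4494  0.0606  0.8913] resid [ 0. -0.  0. -0.] slope 0.4706110196749849
x [ 0.8833 -0.1191  0.4534] y [ 0.1336  0.991  -0.    ]
edge y dir [0.1353 0.9908 0.0009]
edge x [ 0.8814 -0.1327  0.4534]
```

```bash
python3 -c "
import cv2;i=cv2.imread('pics/m2.png');cv2.imwrite('pics/m2s.png',cv2.resize(i,None,fx=.66,fy=.66))"
```

```text
(no output)
```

View pics/m2s.png

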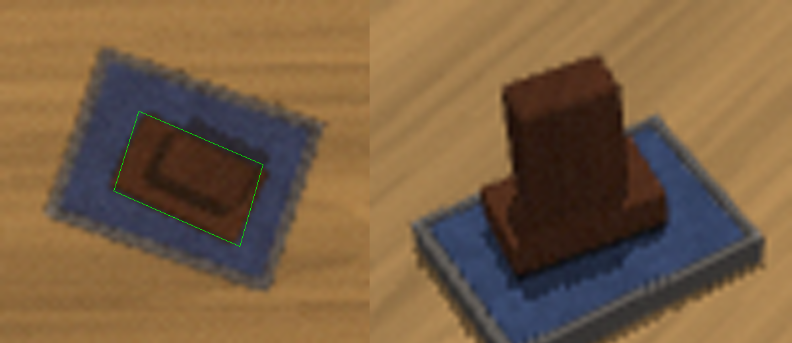

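```bash
python3 - <<'E' 
import cv2
s=cv2.imread('pics/scene0.png');t=cv2.imread('pics/top0.png')
cv2.imwrite('pics/s3.png',cv2.resize(s[140:200,250:365],None,fx=6.8,fy=6.8,interpolation=cv2.INTER_LANCZOS4))
cv2.imwrite('pics/t3.png',cv2.resize(t[190:230,170:220],None,fx=12,fy=12,interpolation=cv2.INTER_LANCZOS4))
E
```

```text
(no output)
```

View pics/s3.png

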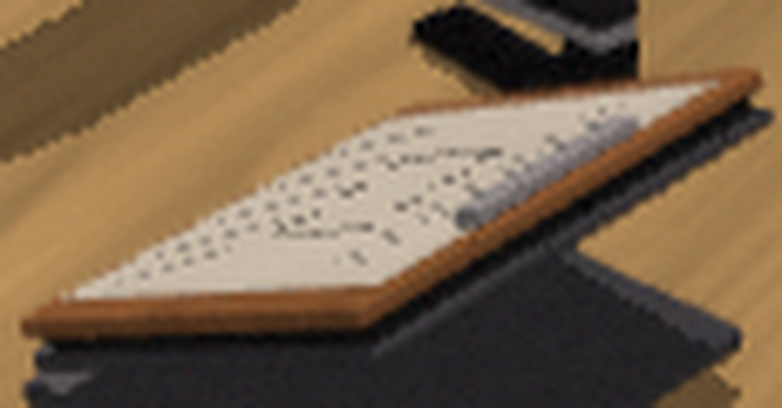

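View pics/t3.png

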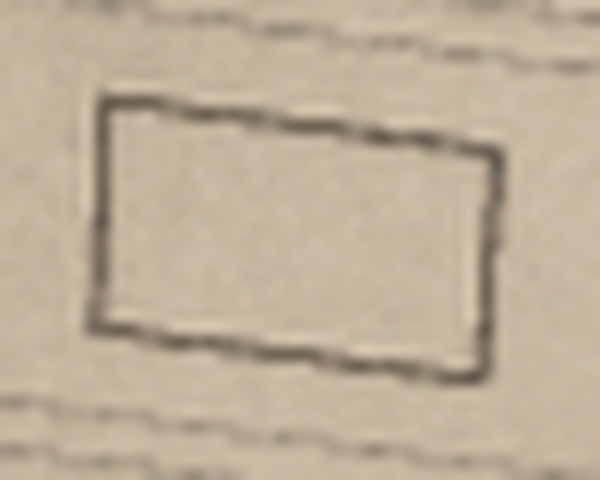

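The box corners in the top-view crop are about (100,100), (498,150), (485,378), (95,328). The paper and plate corners are readable in the scene crop. I'll bundle these point measurements in one least-squares pose with level y.

```bash
cat > b.py <<'E'
from h import *
from scipy.optimize import least_squares
cv=lambda L,f,o:(np.array(L,float)+.5)/f-.5+o
boxT=cv([(100,100),(498,150),(485,378),(95,328)],12,[170,190])
papT=np.array([[155.31,169.39],[236.47,180.88],[230.26,248.29],[154.52,238.19]])
papS=cv([(722,85),(388,284),(68,296),(395,118)],6.8,[250,140])
plT=cv([(45,43),(526,104),(490,466),(40,408)],5,[140,158])
plS=cv([(755,74),(362,298),(26,322),(403,108)],6.8,[250,140])
def frame(p):
    ya,s=p[3],p[4]; y=np.array([-np.sin(ya),np.cos(ya),0]); h=np.array([np.cos(ya),np.sin(ya),0])
    x=h*np.cos(s)+np.array([0,0,np.sin(s)]); return np.stack([x,y,np.cross(x,y)],1)
def pts(p,xu,xl,yp,ym):
    R=frame(p); return [p[:3]+R@[a,b,0] for a,b in((xu,yp),(xu,ym),(xl,ym),(xl,yp))]
def res(p,use=(1,1,1)):
    r=[]
    def add(n,W,I): r.extend((np.array([proj(n,w) for w in W])-I).ravel())
    if use[0]: add("top",pts(p,.0285,-.0285,.0435,-.0435),boxT)
    if use[1]: W=pts(p,*p[5:9]); add("top",W,papT); add("scene",W,papS)
    if use[2]: W=pts(p,.105,-.110,.125,-.125); add("top",W,plT); add("scene",W,plS)
    return np.array(r)
p0=[.53,.2,.09,-.135,.45,.1,-.1,.1,-.1]
if __name__=="__main__":
  for use in((1,1,1),(1,1,0),(0,0,1),(0,1,1),(1,0,1)):
    o=least_squares(res,p0,args=(use,),loss='soft_l1',x_scale=[.1]*9); print(use,o.x,"rms px",np.sqrt((res(o.x,use)**2).mean()))
    if use==(1,1,1): print(res(o.x).reshape(-1,4,2).round(1).tolist()); np.save("board.npy",o.x)
  # handle top scene
  hs=cv([(512,85),(605,53),(625,90),(525,115)],5,[185,235]); W=np.array([onz("scene",u,.098) for u in hs]); print("handle",W,W.mean(0))
  ht=cv([(175,132),(280,178),(240,222),(152,185)],5.5,[310,160]); W=np.array([onz("top",u,.098) for u in ht]); print("handleT",W,W.mean(0))
E
python3 b.py
```

```text
(1, 1, 1) [ 0.5414  0.2079  0.093  -0.1358  0.4669  0.0979 -0.1012  0.105  -0.1026] rms px 0.6615327895840729
[[[0.3, -0.6], [0.2, -0.4], [0.0, 0.0], [-0.0, -0.0]], [[-0.1, 0.0], [-0.5, -0.9], [-0.3, -0.6], [-0.4, -0.3]], [[-0.3, -0.3], [-0.6, 0.1], [-0.5, 0.8], [-0.9, 0.5]], [[-1.2, -0.4], [0.1, 0.1], [0.2, 0.8], [-0.9, 0.5]], [[1.1, -1.4], [-0.8, 1.5], [-1.8, 0.1], [0.3, -0.2]]]
(1, 1, 0) [ 0.5407  0.2082  0.0934 -0.138   0.4591  0.0983 -0.1001  0.1046 -0.103 ] rms px 0.4003130064934977
(0, 0, 1) [ 0.542   0.2075  0.0931 -0.1333  0.4744  0.1    -0.1     0.1    -0.1   ] rms px 0.8593765251384067
(0, 1, 1) [ 0.542   0.2073  0.0934 -0.1362  0.466   0.097  -0.102   0.1055 -0.1021] rms px 0.7154410093702489
(1, 0, 1) [ 0.5414  0.208   0.0928 -0.1329  0.4761  0.1    -0.1     0.1    -0.1   ] rms px 0.732514907749762
handle [[ 0.7041 -0.1122  0.098 ]
 [ 0.7252 -0.0705  0.098 ]
 [ 0.7459 -0.0855  0.098 ]
 [ 0.7198 -0.1244  0.098 ]] [ 0.7238 -0.0981  0.098 ]
handleT [[ 0.6068 -0.18    0.098 ]
 [ 0.5844 -0.2301  0.098 ]
 [ 0.5635 -0.2106  0.098 ]
 [ 0.5814 -0.1687  0.098 ]] [ 0.584  -0.1973  0.098 ]
```

```bash
python3 - <<'E'
from b import *
hs=cv([(127,85),(220,53),(240,90),(140,115)],5,[185,235]); W=np.array([onz("scene",u,.098) for u in hs]); print("handle",W,W.mean(0)); e=W-np.roll(W,1,0); print(np.linalg.norm(e,axis=1),np.degrees(np.arctan2(e[:,1],e[:,0])))
p=np.load('board.npy'); R=frame(p); print("board R",R)
a=np.radians(66.2)
# desired tool at pad: z down; jaw axis (tool y) = stamp x
sy=np.array([np.cos(a),np.sin(a),0]); sx=np.array([sy[1],-sy[0],0]); print("sx",sx)
s=ctrl.get_state(); Rt=s["tool_rot"]
from scipy.spatial.transform import Rotation as Ro
for sg in(1,-1):
    y=sg*sx; z=np.array([0,0,-1.]); G=np.stack([np.cross(y,z),y,z],1); print("grasp turn",Ro.from_matrix(Rt.T@G).as_rotvec())
    # stamp pressed: stamp x -> +-board x.
    y=sg*R[:,0]; z=-R[:,2]; B=np.stack([np.cross(y,z),y,z],1); print("press from grasp",Ro.from_matrix(G.T@B).as_rotvec(),"world",Ro.from_matrix(B@G.T).as_rotvec())
    print("other",Ro.from_matrix(G.T@B@np.diag([-1,-1,1])).as_rotvec())
E
```

```text
handle [[ 0.5673 -0.213   0.098 ]
 [ 0.5862 -0.1728  0.098 ]
 [ 0.6097 -0.1858  0.098 ]
 [ 0.5852 -0.2236  0.098 ]] [ 0.5871 -0.1988  0.098 ]
[0.0209 0.0445 0.0268 0.0451] [ 149.4566   64.7461  -28.9828 -122.896 ]
board R [[ 0.8848  0.1354 -0.446 ]
 [-0.1209  0.9908  0.0609]
 [ 0.4501  0.      0.893 ]]
sx [ 0.915  -0.4035  0.    ]
grasp turn [-0.0009  0.0013  1.7145]
press from grasp [-0.4638  0.0653 -0.2745] world [-0.1275 -0.4507  0.2745]
other [0.0934 0.6635 2.7903]
grasp turn [-0.0013 -0.0009 -1.4271]
press from grasp [ 0.4638 -0.0653 -0.2745] world [-0.1275 -0.4507  0.2745]
other [-0.0934 -0.6635  2.7903]
```

Scene and top agree on the stamp: centre about (0.586, -0.199), long axis about 65.5°, size 43×71 against the given 42×72. The board has slope about 0.467 and its box centre at (0.541, 0.208, 0.093). I'll write a planner helper that prints the rows.

```bash
cat > plan.py <<'E'
from h import *
from scipy.spatial.transform import Rotation as Ro
def down(adeg):
    a=np.radians(adeg); y=np.array([np.sin(a),-np.cos(a),0]); z=np.array([0,0,-1.]); return np.stack([np.cross(y,z),y,z],1)
def plan(pos,R,n,p0=None,R0=None):
    s=ctrl.get_state(); p0=s["tcp_pos"] if p0 is None else p0; R0=s["tool_rot"] if R0 is None else R0
    w=Ro.from_matrix(R0.T@R).as_rotvec(); print("turn",w,"per row",w/n,"dist",np.linalg.norm(pos-p0))
    step=(np.array(pos)-p0)/n; Rk=R0
    for k in range(n):
        print((Rk.T@step).round(4).tolist()); Rk=Rk@Ro.from_rotvec(w/n).as_matrix()
E
python3 -c "
from plan import *
plan(np.array([.586,-.199,.24]),down(65.5),30)"
```

```text
turn [-0.0009  0.0013  1.7267] per row [-0.      0.      0.0576] dist 0.9789186291027373
[-0.0206, -0.0253, -0.0007]
[-0.022, -0.0241, -0.0007]
[-0.0234, -0.0228, -0.0007]
[-0.0246, -0.0214, -0.0007]
[-0.0258, -0.0199, -0.0007]
[-0.0269, -0.0184, -0.0007]
[-0.0279, -0.0168, -0.0007]
[-0.0289, -0.0152, -0.0007]
[-0.0297, -0.0135, -0.0007]
[-0.0304, -0.0118, -0.0007]
[-0.031, -0.01, -0.0007]
[-0.0316, -0.0082, -0.0007]
[-0.032, -0.0064, -0.0007]
[-0.0323, -0.0045, -0.0007]
[-0.0325, -0.0027, -0.0007]
[-0.0326, -0.0008, -0.0007]
[-0.0326, 0.0011, -0.0007]
[-0.0325, 0.003, -0.0007]
[-0.0323, 0.0048, -0.0007]
[-0.0319, 0.0067, -0.0007]
[-0.0315, 0.0085, -0.0007]
[-0.031, 0.0103, -0.0007]
[-0.0303, 0.0121, -0.0007]
[-0.0296, 0.0138, -0.0007]
[-0.0287, 0.0155, -0.0007]
[-0.0278, 0.0171, -0.0007]
[-0.0268, 0.0187, -0.0007]
[-0.0256, 0.0202, -0.0007]
[-0.0244, 0.0216, -0.0007]
[-0.0232, 0.023, -0.0007]
```

>>> {"op": "drive_tool", "data": {"deltas": [[-0.021,-0.025,-0.002,0,0,0.058,0.06],[-0.022,-0.024,-0.002,0,0,0.058,0.06],[-0.023,-0.023,-0.002,0,0,0.058,0.06],[-0.025,-0.021,-0.002,0,0,0.058,0.06],[-0.026,-0.02,-0.002,0,0,0.058,0.06]]}}

```text
t: 0.52
tcp_pos: [0.2607, 0.5473, 0.2283]
tool_rot: [[-0.845, 0.535, -0.0], [0.535, 0.845, -0.001], [-0.0, -0.001, -1.0]]
force: [-0.6, -0.6, 0.6]
opening: 0.69
```

>>> {"op": "drive_tool", "data": {"deltas": [[-0.027,-0.018,-0.002,0,0,0.058,0.06],[-0.028,-0.017,-0.002,0,0,0.058,0.06],[-0.029,-0.015,-0.002,0,0,0.058,0.06],[-0.03,-0.014,-0.002,0,0,0.058,0.06],[-0.03,-0.012,-0.002,0,0,0.058,0.06]]}}

```text
t: 0.93
tcp_pos: [0.3254, 0.3973, 0.2386]
tool_rot: [[-0.656, 0.754, -0.0], [0.754, 0.656, -0.0], [-0.0, -0.0, -1.0]]
force: [0.3, -0.1, -0.3]
opening: 0.645
```

>>> {"op": "drive_tool", "data": {"deltas": [[-0.031,-0.01,0,0,0,0.058,0.06],[-0.032,-0.008,0,0,0,0.058,0.06],[-0.032,-0.006,0,0,0,0.058,0.06],[-0.032,-0.004,0,0,0,0.058,0.06],[-0.032,-0.003,0,0,0,0.058,0.06]]}}

```text
t: 1.35
tcp_pos: [0.3903, 0.2486, 0.2386]
tool_rot: [[-0.413, 0.911, -0.0], [0.911, 0.413, 0.0], [0.0, -0.0, -1.0]]
force: [0.2, -0.1, -0.8]
opening: 0.647
```

>>> {"op": "drive_tool", "data": {"deltas": [[-0.033,-0.001,0,0,0,0.058,0.06],[-0.033,0.001,0,0,0,0.058,0.06],[-0.033,0.003,0,0,0,0.058,0.06],[-0.032,0.005,0,0,0,0.058,0.06],[-0.032,0.007,0,0,0,0.058,0.06]]}}

```text
t: 1.77
tcp_pos: [0.455, 0.0976, 0.2387]
tool_rot: [[-0.136, 0.991, -0.0], [0.991, 0.136, 0.0], [0.0, -0.0, -1.0]]
force: [0.5, 0.0, 0.4]
opening: 0.651
```

>>> {"op": "drive_tool", "data": {"deltas": [[-0.032,0.008,0,0,0,0.058,0.06],[-0.031,0.01,0,0,0,0.058,0.06],[-0.03,0.012,0,0,0,0.058,0.06],[-0.03,0.014,0,0,0,0.058,0.06],[-0.029,0.016,0,0,0,0.058,0.06]]}}

```text
t: 2.18
tcp_pos: [0.5187, -0.0535, 0.2386]
tool_rot: [[0.153, 0.988, -0.0], [0.988, -0.153, 0.0], [0.0, -0.0, -1.0]]
force: [1.0, 1.1, 0.8]
opening: 0.642
```

```bash
python3 -c "
from plan import *
s=ctrl.get_state();print(s['t'],s['tcp_pos'],s['joints'],s['force'])
plan(np.array([.586,-.199,.20]),down(65.5),6)"
```

```text
2.1833 [ 0.5187 -0.0535  0.2386] [-0.3749  0.3598  0.4984  2.0614 -0.2428  0.7762  0.1175] [0.9613 1.1337 0.7763]
turn [-0.0003 -0.0001  0.274 ] per row [-0.     -0.      0.0457] dist 0.1648754616438887
[-0.0222, 0.0148, 0.0064]
[-0.0215, 0.0158, 0.0064]
[-0.0208, 0.0168, 0.0064]
[-0.02, 0.0177, 0.0064]
[-0.0192, 0.0186, 0.0064]
[-0.0183, 0.0195, 0.0064]
```

>>> {"op": "drive_tool", "data": {"deltas": [[-0.0265,0.0175,0.008,0,0,0.055,0.06],[-0.0255,0.0185,0.008,0,0,0.055,0.06],[-0.0245,0.0205,0.008,0,0,0.055,0.06],[-0.0235,0.0215,0.008,0,0,0.055,0.06],[-0.0225,0.0225,0.008,0,0,0.054,0.06]]}}

```text
t: 2.6
tcp_pos: [0.5845, -0.1981, 0.1979]
tool_rot: [[0.415, 0.91, -0.0], [0.91, -0.415, 0.0], [0.0, -0.0, -1.0]]
force: [1.5, 0.2, 0.6]
opening: 0.641
```

>>> {"op": "drive_tool", "data": {"deltas": [[0,0,0.02,0,0,0,0.06],[0,0,0.02,0,0,0,0.06],[0,0,0,0,0,0,0.06]]}}

```text
t: 2.85
tcp_pos: [0.5822, -0.1964, 0.1551]
tool_rot: [[0.413, 0.911, -0.005], [0.911, -0.413, 0.001], [-0.001, -0.005, -1.0]]
force: [-1.0, 0.5, 0.4]
opening: 0.645
```

```bash
python3 -c "
from plan import *
s=ctrl.get_state();print(s['t'],s['tcp_pos'],s['joints'],s['force'])
plan(np.array([.586,-.199,.12]),down(65.5),2)
for n in('scene','top'):
    im=cv2.cvtColor(ctrl.read_camera(n),cv2.COLOR_RGB2BGR); cv2.imwrite(f'pics/{n}1.png',im)
a=cv2.imread('pics/scene1.png')[170:310,140:320];b=cv2.imread('pics/top1.png')[130:270,300:480][:140,:160]
cv2.imwrite('pics/c4.png',cv2.resize(np.hstack([a,b]),None,fx=2.3,fy=2.3))"
```

```text
2.85 [ 0.5822 -0.1964  0.1551] [-0.0885  0.5894  0.4894  1.9358 -0.4063  0.7203  0.2169] [-1.0357  0.4845  0.3629]
turn [-0.0055  0.0012  0.0019] per row [-0.0027  0.0006  0.0009] dist 0.035353891405628224
[-0.0004, 0.0023, 0.0175]
[-0.0004, 0.0023, 0.0175]
```

View pics/c4.png

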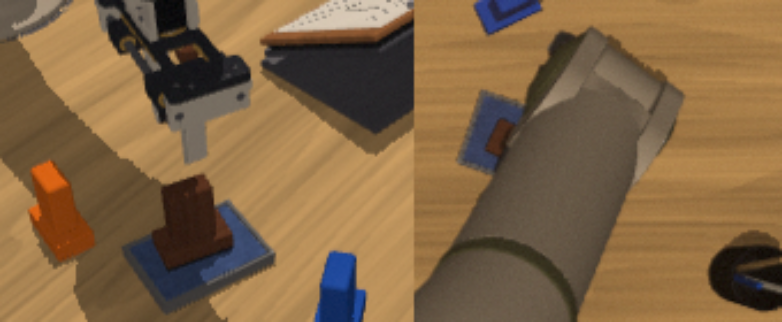

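The gripper is above the stamp with the jaws across the 26 mm side. It sits about 4 mm off along tool y, which I'll correct on the way down.

>>> {"op": "drive_tool", "data": {"deltas": [[-0.001,0.0045,0.01,-0.005,0,0.002,0.06],[0,0,0.015,0,0,0,0.06],[0,0,0.015,0,0,0,0.06],[0,0,0,0,0,0,0.06]]}}

```text
t: 3.28
tcp_pos: [0.5876, -0.1987, 0.1172]
tool_rot: [[0.413, 0.911, 0.003], [0.911, -0.413, -0.001], [-0.0, 0.003, -1.0]]
force: [-1.0, 0.2, 0.8]
opening: 0.646
```

```bash
python3 -c "
from plan import *
s=ctrl.get_state();print(s['t'],s['tcp_pos'],s['tool_rot'],s['qd'])
plan(np.array([.586,-.199,.046]),down(65.5),4)
a=cv2.cvtColor(ctrl.read_camera('scene'),cv2.COLOR_RGB2BGR)[180:310,150:300]
cv2.imwrite('pics/c5.png',cv2.resize(a,None,fx=4,fy=4,interpolation=2))"
```

```text
3.2833 [ 0.5876 -0.1987  0.1172] [[ 0.4133  0.9106  0.0032]
 [ 0.9106 -0.4133 -0.0015]
 [-0.      0.0035 -1.    ]] [-0.0088 -0.0278  0.0248 -0.0201  0.0249  0.0536 -0.023 ]
turn [0.0035 0.     0.0016] per row [0.0009 0.     0.0004] dist 0.07120526769841763
[-0.0002, -0.0004, 0.0178]
[-0.0002, -0.0004, 0.0178]
[-0.0002, -0.0004, 0.0178]
[-0.0002, -0.0003, 0.0178]
```

View pics/c5.png

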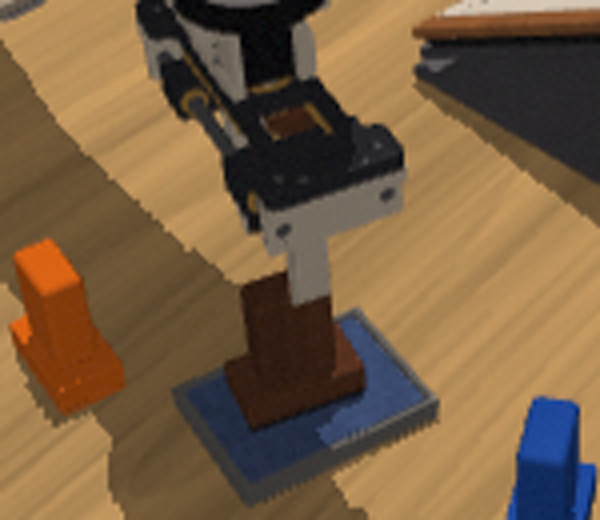

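The front finger is in line with the handle once its offset is allowed for. Descending and gripping.

>>> {"op": "drive_tool", "data": {"deltas": [[0,-0.001,0.02,0,0,0,0.06],[0,0,0.02,0,0,0,0.06],[0,0,0.02,0,0,0,0.06],[0,0,0.009,0,0,0,0.06],[0,0,0,0,0,0,0.06]]}}

```text
t: 3.75
tcp_pos: [0.5871, -0.199, 0.0489]
tool_rot: [[0.414, 0.91, 0.003], [0.91, -0.414, -0.002], [-0.0, 0.004, -1.0]]
force: [0.1, -0.7, -0.3]
opening: 0.643
```

>>> {"op": "drive_tool", "data": {"deltas": [[0,0,0,0,0,0,0.0],[0,0,0,0,0,0,0.0],[0,0,0,0,0,0,0.0],[0,0,0,0,0,0,0.0],[0,0,0,0,0,0,0.0]]}}

```text
t: 4.17
tcp_pos: [0.5873, -0.199, 0.0503]
tool_rot: [[0.414, 0.91, 0.005], [0.91, -0.414, -0.002], [0.0, 0.005, -1.0]]
force: [-2.9, 1.2, 2.4]
opening: 0.337
```

>>> {"op": "drive_tool", "data": {"deltas": [[0,0,0,0,0,0,0.0],[0,0,0,0,0,0,0.0],[0,0,0,0,0,0,0.0],[0,0,0,0,0,0,0.0],[0,0,0,0,0,0,0.0]]}}

```text
t: 4.58
tcp_pos: [0.5869, -0.1989, 0.0501]
tool_rot: [[0.414, 0.91, 0.004], [0.91, -0.414, -0.001], [0.001, 0.004, -1.0]]
force: [-2.1, 2.1, 6.3]
opening: 0.277
```

Opening is 0.277 × 93 = 25.8 mm, so the 26 mm handle is gripped. The TCP is about 36 mm above the rubber face. Lifting.

>>> {"op": "drive_tool", "data": {"deltas": [[0,0,-0.01,0,0,0,0.0],[0,0,-0.02,0,0,0,0.0],[0,0,-0.02,0,0,0,0.0],[0,0,-0.02,0,0,0,0.0],[0,0,-0.02,0,0,0,0.0]]}}

```text
t: 5.0
tcp_pos: [0.587, -0.1993, 0.1411]
tool_rot: [[0.414, 0.91, 0.005], [0.91, -0.414, -0.002], [-0.0, 0.005, -1.0]]
force: [0.6, 0.0, -1.9]
opening: 0.275
```

>>> {"op": "drive_tool", "data": {"deltas": [[0,0,-0.03,0,0,0,0.0],[0,0,-0.03,0,0,0,0.0],[0,0,-0.02,0,0,0,0.0],[0,0,0,0,0,0,0.0]]}}

```text
t: 5.33
tcp_pos: [0.5884, -0.2001, 0.2245]
tool_rot: [[0.415, 0.91, 0.011], [0.91, -0.415, -0.004], [0.001, 0.012, -1.0]]
force: [0.0, -0.8, -1.6]
opening: 0.282
```

```bash
python3 -c "
from plan import *
from b import frame
s=ctrl.get_state();print(s['t'],s['tcp_pos'],s['tool_rot'],s['force'],s['wrist_torque'],s['opening'])
p=np.load('board.npy');R=frame(p)
B=np.stack([np.cross(R[:,0],-R[:,2]),R[:,0],-R[:,2]],1)
pos=p[:3]+R[:,2]*(.036+.07); print('target',pos,B)
plan(pos,B,15)
a=cv2.cvtColor(ctrl.read_camera('scene'),cv2.COLOR_RGB2BGR)[120:310,150:350]
cv2.imwrite('pics/c6.png',cv2.resize(a,None,fx=3,fy=3,interpolation=2))"
```

```text
5.3333 [ 0.5884 -0.2001  0.2245] [[ 0.4145  0.91    0.0115]
 [ 0.91   -0.4145 -0.0038]
 [ 0.0013  0.012  -0.9999]] [ 0.0206 -0.8245 -1.5556] [-0.0938  0.0414  0.0036] 0.28242158956785196
target [0.4941 0.2144 0.1877] [[ 0.1354  0.8848  0.446 ]
 [ 0.9908 -0.1209 -0.0609]
 [-0.      0.4501 -0.893 ]]
turn [-0.4514  0.0685 -0.286 ] per row [-0.0301  0.0046 -0.0191] dist 0.42670945028978996
[0.0225, -0.0172, 0.0023]
[0.0229, -0.0168, 0.0019]
[0.0232, -0.0164, 0.0015]
[0.0235, -0.016, 0.0011]
[0.0238, -0.0156, 0.0007]
[0.0241, -0.0152, 0.0004]
[0.0243, -0.0147, 0.0]
[0.0246, -0.0143, -0.0003]
[0.0249, -0.0138, -0.0006]
[0.0251, -0.0133, -0.0009]
[0.0254, -0.0128, -0.0012]
[0.0256, -0.0122, -0.0014]
[0.0259, -0.0117, -0.0017]
[0.0261, -0.0111, -0.0019]
[0.0263, -0.0106, -0.0021]
```

View pics/c6.png

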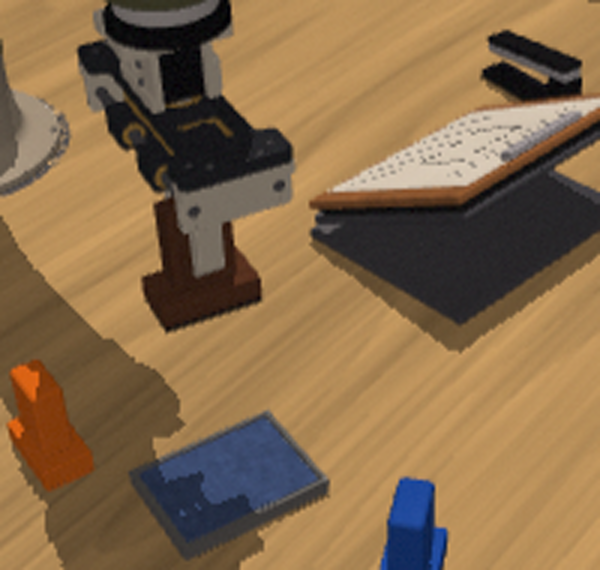

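Stamp lifted square with the pad empty. Now travelling to above the box while tilting, a bit higher for clearance.

>>> {"op": "drive_tool", "data": {"deltas": [[0.0225,-0.017,-0.002,-0.03,0.0045,-0.019,0],[0.023,-0.017,-0.002,-0.03,0.0045,-0.019,0],[0.023,-0.0165,-0.002,-0.03,0.0045,-0.019,0],[0.0235,-0.016,-0.002,-0.03,0.0045,-0.019,0],[0.024,-0.0155,-0.002,-0.03,0.0045,-0.019,0]]}}

```text
t: 5.8
tcp_pos: [0.553, -0.0591, 0.2242]
tool_rot: [[0.324, 0.934, 0.151], [0.946, -0.322, -0.037], [0.014, 0.155, -0.988]]
force: [0.2, -0.8, -1.4]
opening: 0.276
```

>>> {"op": "drive_tool", "data": {"deltas": [[0.024,-0.015,-0.001,-0.03,0.0045,-0.019,0],[0.0245,-0.015,-0.001,-0.03,0.0045,-0.019,0],[0.0245,-0.0145,-0.001,-0.03,0.0045,-0.019,0],[0.025,-0.014,-0.001,-0.03,0.0045,-0.019,0],[0.025,-0.0135,-0.001,-0.03,0.0045,-0.019,0]]}}

```text
t: 6.22
tcp_pos: [0.5201, 0.0793, 0.216]
tool_rot: [[0.23, 0.926, 0.298], [0.973, -0.224, -0.056], [0.015, 0.303, -0.953]]
force: [0.5, -0.5, -1.5]
opening: 0.275
```

>>> {"op": "drive_tool", "data": {"deltas": [[0.0255,-0.013,-0.001,-0.03,0.0045,-0.019,0],[0.0255,-0.012,-0.001,-0.03,0.0045,-0.019,0],[0.026,-0.0115,-0.001,-0.03,0.0045,-0.019,0],[0.02,-0.008,-0.001,-0.03,0.0045,-0.019,0],[0.01,-0.005,0,-0.03,0.0045,-0.019,0]]}}

```text
t: 6.63
tcp_pos: [0.4947, 0.1956, 0.2035]
tool_rot: [[0.131, 0.889, 0.439], [0.991, -0.117, -0.059], [-0.001, 0.443, -0.896]]
force: [0.1, 0.2, -1.4]
opening: 0.28
```

>>> {"op": "drive_tool", "data": {"deltas": [[0,0,0,0,0,0,0],[0,0,0,0,0,0,0]]}}

```text
t: 6.8
tcp_pos: [0.4947, 0.193, 0.2034]
tool_rot: [[0.134, 0.89, 0.437], [0.991, -0.12, -0.061], [-0.002, 0.441, -0.898]]
force: [0.4, 0.0, -2.0]
opening: 0.276
```

```bash
cat > st.py <<'E'
from plan import *
from b import frame
import sys
H=float(sys.argv[1]); n=int(sys.argv[2]); tag=sys.argv[3]
s=ctrl.get_state();print(s['t'],s['tcp_pos'],s['joints'],s['force'],s['wrist_torque'],s['opening'])
p=np.load('board.npy');R=frame(p)
B=np.stack([np.cross(R[:,0],-R[:,2]),R[:,0],-R[:,2]],1)
face=s['tcp_pos']+s['tool_rot'][:,2]*.036
print('face in box frame',R.T@(face-p[:3]),'Fn',-s['force']@R[:,2]*-1, 'F box',R.T@s['force'])
plan(p[:3]+R[:,2]*(.036+H),B,n)
ims=[cv2.cvtColor(ctrl.read_camera(k),cv2.COLOR_RGB2BGR) for k in('scene','top')]
a=cv2.resize(ims[0][85:215,220:380],None,fx=2.5,fy=2.5,interpolation=2);b=cv2.resize(ims[1][130:260,120:280],None,fx=2.5,fy=2.5,interpolation=2)
cv2.imwrite(f'pics/{tag}.png',np.hstack([a,b])); cv2.imwrite(f'pics/{tag}_s.png',ims[0]); cv2.imwrite(f'pics/{tag}_t.png',ims[1])
E
python3 st.py .03 3 d1
```

```text
6.8 [0.4947 0.193  0.2034] [-1.2971  0.4185  0.845   2.3802 -0.2047  0.1143 -0.489 ] [ 0.3953  0.0356 -1.9608] [-0.0136  0.6683 -0.0467] 0.27638827985671316
face in box frame [ 0.0098 -0.0212  0.0825] Fn -1.9250674101542435 F box [-0.5371  0.0888 -1.9251]
turn [-0.0103  0.0016  0.002 ] per row [-0.0034  0.0005  0.0007] dist 0.057514910621433046
[0.0071, -0.0032, 0.0175]
[0.0071, -0.0033, 0.0175]
[0.007, -0.0033, 0.0175]
```

View pics/d1.png

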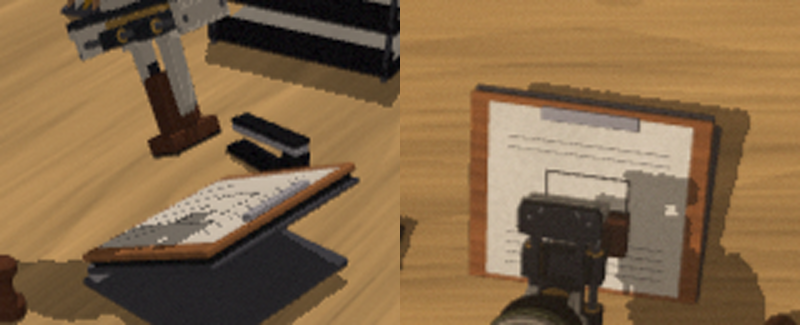

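Hovering over the stand, close to the slope: tilt error is 0.01 rad, with the face about 82 mm off the paper. Joint 6 is 0.114 against its 0.11 limit, so before going on I'll identify the kinematics from the logged states and see how the wrist behaves at the target.

```bash
cat > fk.py <<'E'
from plan import *
from scipy.optimize import least_squares
import itertools
Rz=lambda a:Ro.from_euler('z',a).as_matrix(); Ry=lambda a:Ro.from_euler('y',a).as_matrix()
def fk(q,g,sg):
    d1,d3,d5,d7,a4,o7,a6=g; R=np.eye(3);p=np.array([0,0,d1])
    R=R@Rz(sg[0]*q[0])@Ry(q[1]); p=p+R@[a4,0,d3]; R=R@Rz(sg[1]*q[2])@Ry(q[3]); p=p+R@[-a4,0,d5]
    R=R@Rz(sg[2]*q[4])@Ry(q[5]); p=p+R@[a6,0,d7]; R=R@Rz(sg[3]*q[6]+o7); return p,R
D=[([-1.3757,.6001,-.0026,1.6,.0018,.9429,-.0798],[.1945,.698,.2178],[-.9633,.2684,-.0003,.2684,.9633,-.0014,-.0001,-.0014,-1]),
([-.3749,.3598,.4984,2.0614,-.2428,.7762,.1175],[.5187,-.0535,.2386],[.153,.988,0,.988,-.153,0,0,0,-1]),
([-.0885,.5894,.4894,1.9358,-.4063,.7203,.2169],[.5822,-.1964,.1551],[.413,.911,-.005,.911,-.413,.001,-.001,-.005,-1]),
([-1.2971,.4185,.845,2.3802,-.2047,.1143,-.489],[.4947,.193,.2034],[.134,.89,.437,.991,-.12,-.061,-.002,.441,-.898])]
def fit():
    best=None
    for sg in itertools.product((1,-1),repeat=4):
        for o in(0,1.57,3.14,-1.57):
            f=lambda g:np.concatenate([np.r_[(fk(q,g,sg)[0]-p),.3*(fk(q,g,sg)[1].ravel()-R)] for q,p,R in D])
            r=least_squares(f,[.35,.42,.4,.25,0,o,0])
            if best is None or r.cost<best[0]: best=(r.cost,sg,r.x,r.fun)
    return best
if __name__=="__main__":
    b=fit(); print(b[0],b[1],b[2],abs(b[3]).max())
E
python3 fk.py
```

```text
0.002049424005729077 (-1, -1, -1, -1) [ 0.3814  0.5553  0.4669  0.3372 -0.0157  1.5708 -0.0597] 0.054730762979424474
```

```bash
cat > fk2.py <<'E'
from fk import *
def fk(q,g,sg=(-1,-1,-1,-1)):
    d1,d3,d5,d7,a2,b2,a4,b4,a6,b6,o7,o1=g; R=Rz(sg[0]*q[0]+o1);p=np.array([0,0,d1])
    R=R@Ry(q[1]); p=p+R@[a2,b2,d3]; R=R@Rz(sg[1]*q[2])@Ry(q[3]); p=p+R@[a4,b4,d5]
    R=R@Rz(sg[2]*q[4])@Ry(q[5]); p=p+R@[a6,b6,d7]; R=R@Rz(sg[3]*q[6]+o7); return p,R
f=lambda g:np.concatenate([np.r_[(fk(q,g)[0]-p),.3*(fk(q,g)[1].ravel()-R)] for q,p,R in D]+[.001*np.array(g[4:10])])
r=least_squares(f,[.38,.5,.45,.3,0,.0,0,0,0,0,1.57,0]); G=r.x
if __name__=="__main__":
    print(r.cost,abs(r.fun).max(),G)
E
python3 fk2.py
```

```text
9.024034826237821e-08 0.0001720018907132267 [ 0.2852  0.6474  0.4431  0.3398  0.0003 -0.0307  0.0011 -0.0264  0.0006
 -0.0001  1.5716  0.0008]
```

The FK model now fits to 0.2 mm. Checking the target pose over the redundancy.

```bash
cat > red.py <<'E'
from fk2 import *
from b import frame
p=np.load('board.npy');R=frame(p); B=np.stack([np.cross(R[:,0],-R[:,2]),R[:,0],-R[:,2]],1)
lo=np.array([-2.57,-.35,-1.29,.11,-1.05,.11,-2.63]);hi=np.array([2.57,1.97,1.29,2.56,4.19,1.86,2.63])
q0=np.array([-1.2971,.4185,.845,2.3802,-.2047,.1143,-.489])
def err(q,pos,Rt):
    a,b=fk(q,G); return np.r_[a-pos,.3*Ro.from_matrix(b.T@Rt).as_rotvec()]
for name,Rt in(("B",B),("Bflip",B@np.diag([-1,-1,1]))):
  for H in(.05,0):
    pos=p[:3]+R[:,2]*(.036+H)
    out={}
    rng=np.random.default_rng(0)
    for k in range(150):
        x0=rng.uniform(lo,hi)
        r=least_squares(err,x0,bounds=(lo,hi),args=(pos,Rt))
        if r.cost<1e-8: out[round(r.x[2],1)]=r.x
    print(name,H,len(out))
    for k in sorted(out): print(out[k].round(2),"dq",abs(out[k]-q0).max().round(2))
E
python3 red.py
```

```text
B 0.05 19
[ 0.12  0.7  -1.27  2.3   1.44  1.09 -2.22] dq 2.11
[ 0.11  0.68 -1.24  2.3   1.44  1.06 -2.22] dq 2.09
[ 0.04  0.61 -1.1   2.31  1.43  0.94 -2.21] dq 1.94
[-0.03  0.55 -0.97  2.31  1.43  0.84 -2.21] dq 1.81
[-0.09  0.52 -0.87  2.31  1.42  0.78 -2.2 ] dq 1.72
[-0.13  0.5  -0.81  2.32  1.41  0.74 -2.2 ] dq 1.71
[-0.24  0.46 -0.66  2.32  1.41  0.65 -2.19] dq 1.71
[-0.27  0.45 -0.61  2.32  1.4   0.63 -2.19] dq 1.7
[-0.37  0.43 -0.48  2.33  1.39  0.56 -2.19] dq 1.7
[-0.44  0.41 -0.38  2.33  1.39  0.52 -2.18] dq 1.69
[-0.52  0.4  -0.27  2.34  1.38  0.47 -2.17] dq 1.69
[-0.6   0.4  -0.16  2.35  1.38  0.43 -2.17] dq 1.68
[-0.64  0.4  -0.11  2.35  1.37  0.4  -2.16] dq 1.67
[-0.71  0.39 -0.02  2.35  1.37  0.37 -2.16] dq 1.67
[-0.81  0.4   0.11  2.36  1.35  0.31 -2.14] dq 1.65
[-0.86  0.4   0.19  2.36  1.34  0.27 -2.13] dq 1.64
[-0.97  0.41  0.34  2.37  1.31  0.21 -2.09] dq 1.6
[-1.01  0.42  0.39  2.37  1.3   0.18 -2.08] dq 1.59
[-1.09  0.44  0.5   2.37  1.23  0.13 -2.  ] dq 1.52
B 0 18
[ 0.12  0.84 -1.27  2.3   1.56  1.18 -2.27] dq 2.12
[ 0.08  0.77 -1.17  2.31  1.56  1.07 -2.28] dq
[... 2029 characters left out ...]
  1.57  0.73  0.82] dq 1.78
[-0.23  0.56 -0.64  2.32  1.58  0.68  0.81] dq 1.78
[-0.32  0.54 -0.5   2.33  1.59  0.6   0.79] dq 1.8
[-0.43  0.52 -0.35  2.34  1.61  0.51  0.77] dq 1.81
[-0.47  0.51 -0.29  2.34  1.62  0.48  0.76] dq 1.82
[-0.57  0.5  -0.16  2.35  1.64  0.42  0.73] dq 1.85
[-0.61  0.5  -0.1   2.35  1.66  0.39  0.71] dq 1.86
[-0.68  0.5  -0.    2.35  1.69  0.34  0.68] dq 1.9
[-0.77  0.5   0.11  2.36  1.74  0.28  0.63] dq 1.95
[-0.86  0.51  0.24  2.36  1.83  0.22  0.54] dq 2.04
[-0.93  0.53  0.35  2.37  1.97  0.16  0.4 ] dq 2.18
[-1.01  0.55  0.47  2.37  2.29  0.11  0.08] dq 2.5
[-1.15  0.61  0.7   2.38  3.78  0.11 -1.39] dq 3.98
[-1.2   0.64  0.8   2.39  4.11  0.17 -1.72] dq 4.32
```

The target is reachable only with the elbow swung the other way (j3 < ~0.4, j5 ~1.5). I'll test whether a minimum-norm differential IK reproduces the redundancy drift I saw, so I can plan a path that reaches that branch.

```bash
cat > sim.py <<'E'
from fk2 import *
lo=np.array([-2.57,-.35,-1.29,.11,-1.05,.11,-2.63]);hi=np.array([2.57,1.97,1.29,2.56,4.19,1.86,2.63])
qs=np.array(D[0][0])
def jac(q,e=1e-6):
    p,R=fk(q,G);J=np.zeros((6,7))
    for i in range(7):
        d=q.copy();d[i]+=e;a,b=fk(d,G);J[:3,i]=(a-p)/e;J[3:,i]=Ro.from_matrix(b@R.T).as_rotvec()/e
    return J
def run(q,rows,qn=None,k=0.,N=4,W=np.ones(7),lam=1e-3,trace=None):
    q=np.array(q,float);p,R=fk(q,G)
    for r in rows:
        r=np.array(r,float)
        for _ in range(N):
            p=p+R@(r[:3]/N); R=R@Ro.from_rotvec(r[3:6]/N).as_matrix()
            for it in range(2):
                a,b=fk(q,G);J=jac(q);e=np.r_[p-a,Ro.from_matrix(R@b.T).as_rotvec()]
                Wi=np.diag(1/W); free=np.ones(7,bool)
                for c in range(4):
                    Jf=J*free; Ji=Wi@Jf.T@np.linalg.inv(Jf@Wi@Jf.T+lam**2*np.eye(6))
                    dq=Ji@e
                    if qn is not None and it==0: dq=dq+(np.eye(7)-Ji@Jf)@((k/N*(qn-q))*free)
                    bad=((q+dq<lo)|(q+dq>hi))&free
                    if not bad.any():break
                    free&=~bad
                q=np.clip(q+dq*free,lo,hi)
        if trace is not None: trace.append(q.copy())
    a,b=fk(q,G); return q,np.linalg.norm(p-a),np.linalg.norm(Ro.from_matrix(R@b.T).as_rotvec())
leg1=[[-.021,-.025,-.002],[-.022,-.024,-.002],[-.023,-.023,-.002],[-.025,-.021,-.002],[-.026,-.02,-.002],[-.027,-.018,-.002],[-.028,-.017,-.002],[-.029,-.015,-.002],[-.03,-.014,-.002],[-.03,-.012,-.002],[-.031,-.01,0],[-.032,-.008,0],[-.032,-.006,0],[-.032,-.004,0],[-.032,-.003,0],[-.033,-.001,0],[-.033,.001,0],[-.033,.003,0],[-.032,.005,0],[-.032,.007,0],[-.032,.008,0],[-.031,.01,0],[-.03,.012,0],[-.03,.014,0],[-.029,.016,0]]
leg1=[r+[0,0,.058] for r in leg1]
leg2=[[-.0265,.0175,.008],[-.0255,.0185,.008],[-.0245,.0205,.008],[-.0235,.0215,.008],[-.0225,.0225,.008]]
leg2=[r+[0,0,.055] for r in leg2]+[[0,0,.02,0,0,0]]*2+[[0]*6]
if __name__=="__main__":
    print("obs ",D[1][0],D[2][0])
    for qn,k in((None,0),(qs,.02),(qs,.1),(qs,.3),(np.array([0,.5,0,1.6,0,.9,0]),.1),((lo+hi)/2,.05)):
        a=run(qs,leg1,qn,k);b=run(a[0],leg2,qn,k);print(k,a[0].round(3),b[0].round(3),a[1:],b[1:])
E
python3 sim.py
```

```text
obs  [-0.3749, 0.3598, 0.4984, 2.0614, -0.2428, 0.7762, 0.1175] [-0.0885, 0.5894, 0.4894, 1.9358, -0.4063, 0.7203, 0.2169]
0 [-0.377  0.34   0.508  2.094 -0.235  0.762  0.126] [-0.076  0.568  0.495  1.969 -0.404  0.702  0.241] (np.float64(7.049484816383944e-09), np.float64(2.9717729544418913e-09)) (np.float64(3.6506759942727966e-16), np.float64(5.1182012991008045e-17))
0.02 [-0.38   0.34   0.512  2.094 -0.237  0.762  0.129] [-0.072  0.567  0.489  1.968 -0.4    0.701  0.236] (np.float64(7.056190601639311e-09), np.float64(2.96421811447784e-09)) (np.float64(2.2443409875462075e-13), np.float64(1.3759304937519494e-13))
0.1 [-0.385  0.341  0.518  2.095 -0.24   0.763  0.133] [-0.057  0.563  0.465  1.967 -0.38   0.697  0.215] (np.float64(7.096027335950872e-09), np.float64(2.8817768844534417e-09)) (np.float64(1.844340292393448e-12), np.float64(1.0606723344411276e-12))
0.3 [-0.383  0.341  0.516  2.095 -0.239  0.763  0.131] [-0.036  0.557  0.432  1.966 -0.352  0.692  0.187] (np.float64(7.154835533294602e-09), np.float64(2.723477422994621e-09)) (np.float64(4.274450474133627e-12), np.float64(1.6486835394078364e-12))
0.1 [-0.05   0.312  0.07   2.075 -0.029  0.756 -0.113] [ 0.17   0.525  0.122  1.952 -0.096  0.669 -0.075] (np.float64(6.847471584427855e-09), np.float64(2.0669428111268804e-09)) (np.float64(3.454063168453724e-13), np.float64(1.543498379590364e-13))
0.05 [ 0.063  0.314 -0.077  2.068  0.036  0.761 -0.187] [ 0.312  0.524 -0.086  1.943  0.071  0.678 -0.243] (np.float64(6.953127536969017e-09), np.float64(1.3804407699238669e-09)) (np.float64(6.0985411736719816e-12), np.float64(4.30293729466441e-12))
```

Pure minimum-norm IK matches the log, so I can plan with this simulator. I'll look for a detour, high and clear of everything, that brings the elbow into the good branch.

```bash
cat > srch.py <<'E'
from sim import *
from b import frame
import sys
pb=np.load('board.npy');Rb=frame(pb); B=np.stack([np.cross(Rb[:,0],-Rb[:,2]),Rb[:,0],-Rb[:,2]],1)
BF=B@np.diag([-1,-1,1])
def legrows(p0,R0,p1,R1,vmax=.03,wmax=.09):
    w=Ro.from_matrix(R0.T@R1).as_rotvec(); n=int(max(2,np.ceil(np.linalg.norm(p1-p0)/vmax),np.ceil(np.linalg.norm(w)/wmax)))
    st=(p1-p0)/n;R=R0;o=[]
    for _ in range(n): o.append(np.r_[R.T@st,w/n]);R=R@Ro.from_rotvec(w/n).as_matrix()
    return o
def down(adeg):
    a=np.radians(adeg); y=np.array([np.sin(a),-np.cos(a),0]); z=np.array([0,0,-1.]); return np.stack([np.cross(y,z),y,z],1)
def path(q,wps,N=1):
    tot=0;log=[]
    for (p1,R1) in wps:
        p0,R0=fk(q,G); rows=legrows(p0,R0,np.array(p1),R1); tr=[]
        q,ep,er=run(q,rows,N=N,trace=tr); tot+=len(rows); log.append((len(rows),q.round(2),ep,er))
        if ep>.004 or er>.02: return q,tot,log,False
    return q,tot,log,True
fin=lambda Bt:[(pb[:3]+Rb[:,2]*(.036+h),Bt) for h in(.08,.0)]
if __name__=="__main__":
    rng=np.random.default_rng(int(sys.argv[1])); q0=np.array(ctrl.get_state()['joints']); res=[]
    import time;t0=time.time()
    while time.time()-t0<200:
        nw=rng.integers(1,4); w=[]
        ps=[];
        for i in range(nw):
            while 1:
                r,a=rng.uniform(.45,.85),rng.uniform(-.5,1.2); 
                if r*np.cos(a)>.2:break
            ps.append((np.round([r*np.cos(a),r*np.sin(a),rng.uniform(.28,.5)],2),int(rng.integers(-6,19))*15))
        Bt=[B,BF][rng.integers(2)]
        q,n,lg,ok=path(q0,[(a,down(y)) for a,y in ps]+fin(Bt))
        if ok: m=np.minimum(q-lo,hi-q).min(); res.append((m,n,'B' if Bt is B else 'BF',[(a.tolist(),y) for a,y in ps],q.round(2)))
    res.sort(key=lambda r:-r[0]+r[1]*.001)
    for r in res[:6]:print(r)
    print(len(res))
E
for i in 1 2 3 4; do OMP_NUM_THREADS=1 python3 srch.py $i > sr$i.txt & done; wait; cat sr?.txt
```

```text
this script no longer has the robot
this script no longer has the robot
this script no longer has the robot
(np.float64(0.23905084870596038), 48, 'BF', [([0.48, -0.03, 0.41], 255)], array([-0.18,  0.58, -0.71,  2.32,  1.58,  0.72,  0.82]))
(np.float64(0.24578282617535052), 56, 'BF', [([0.7, -0.38, 0.34], 240)], array([-0.07,  0.64, -0.89,  2.31,  1.57,  0.84,  0.84]))
(np.float64(0.2487012241358455), 64, 'BF', [([0.57, 0.17, 0.33], 255), ([0.73, -0.12, 0.35], -90)], array([-0.02,  0.67, -0.97,  2.31,  1.56,  0.91,  0.84]))
(np.float64(0.24037659067447148), 69, 'BF', [([0.51, -0.03, 0.34], 210), ([0.43, 0.63, 0.42], -30)], array([-0.16,  0.59, -0.74,  2.32,  1.57,  0.74,  0.82]))
(np.float64(0.21741344422716669), 49, 'B', [([0.58, 0.01, 0.29], 195)], array([-0.45,  0.51, -0.32,  2.34,  1.62,  0.5 , -2.38]))
(np.float64(0.217238224352021), 54, 'B', [([0.67, -0.04, 0.3], 150), ([0.73, -0.33, 0.37], 180), ([0.53, 0.14, 0.33], 105)], array([-0.46,  0.51, -0.31,  2.34,  1.62,  0.49, -2.39]))
92Exception ignored in: <_io.TextIOWrapper mode='rw' encoding='UTF-8'>
Traceback (most recent call last):
BrokenPipeError: [Errno 32] Broken pipe
Exception ignored in: <_io.TextIOWrapper mode='rw' encoding='UTF-8'>
Traceback (most recent call last):
BrokenPipeError: [Errno 32] Broken pipe
Exception ignored in: <_io.TextIOWrapper mode='rw' encoding='UTF-8'>
Traceback (most recent call last):
BrokenPipeError: [Errno 32] Broken pipe
```

One waypoint suffices: (0.48, -0.03, 0.41) with the tool yawed half a turn, which makes no difference to the stamp. Checking it at finer steps and printing rows.

```bash
cat > go.py <<'E'
from srch import *
import json,sys
def show(p1,R1,final=(),vmax=.03,wmax=.09):
    s=ctrl.get_state();q=np.array(s['joints']);p0,R0=s['tcp_pos'],s['tool_rot']
    rows=legrows(p0,R0,np.array(p1),R1,vmax,wmax)
    tr=[];o=run(q,rows,N=4,trace=tr);tr=np.array(tr)
    print('t',s['t'],'q',q,'rows',len(rows),'end',o[0].round(2),o[1],o[2],'minmargin',np.minimum(tr-lo,hi-tr).min(0).round(2),'maxdq/s',(abs(np.diff(tr,axis=0)).max(0)*12).round(2))
    zs=[fk(t,G)[0][2] for t in tr]; print('minz',min(zs))
    for r in rows: print(np.r_[r[:3].round(4),r[3:].round(4)].tolist())
    if len(final): print(path(o[0],final,N=2))
E
python3 - <<'E'
from go import *
show([.48,-.03,.41],down(255),fin(BF))
E
```

```text
t 6.9 q [-1.294   0.4168  0.8455  2.3792 -0.2047  0.1146 -0.4891] rows 34 end [ 0.71  0.22 -0.92  1.82  0.18  1.2   2.61] 3.102055471038253e-08 6.541947402187883e-07 minmargin [1.3  0.46 0.37 0.17 0.78 0.   0.01] maxdq/s [3.71 0.53 4.4  0.36 1.11 0.55 1.79]
minz 0.21039925374259066
[-0.0065, 0.0031, -0.0052, 0.0012, 0.0201, -0.0865]
[-0.0067, 0.0025, -0.0054, 0.0012, 0.0201, -0.0865]
[-0.0067, 0.0019, -0.0055, 0.0012, 0.0201, -0.0865]
[-0.0068, 0.0013, -0.0056, 0.0012, 0.0201, -0.0865]
[-0.0067, 0.0007, -0.0058, 0.0012, 0.0201, -0.0865]
[-0.0067, 0.0001, -0.0059, 0.0012, 0.0201, -0.0865]
[-0.0065, -0.0005, -0.0061, 0.0012, 0.0201, -0.0865]
[-0.0063, -0.001, -0.0062, 0.0012, 0.0201, -0.0865]
[-0.0061, -0.0016, -0.0063, 0.0012, 0.0201, -0.0865]
[-0.0058, -0.0021, -0.0064, 0.0012, 0.0201, -0.0865]
[-0.0055, -0.0026, -0.0065, 0.0012, 0.0201, -0.0865]
[-0.0051, -0.003, -0.0066, 0.0012, 0.0201, -0.0865]
[-0.0047, -0.0035, -0.0067, 0.0012, 0.0201, -0.0865]
[-0.0042, -0.0039, -0.0068, 0.0012, 0.0201, -0.0865]
[-0.0037, -0.0042, -0.0069, 0.0012, 0.0201, -0.0865]
[-0.0032, -0.0045, -0.007, 0.0
[... 611 characters left out ...]
, -0.0068, 0.0012, 0.0201, -0.0865]
[0.0042, -0.004, -0.0067, 0.0012, 0.0201, -0.0865]
[0.0047, -0.0036, -0.0066, 0.0012, 0.0201, -0.0865]
[0.0051, -0.0032, -0.0065, 0.0012, 0.0201, -0.0865]
[0.0055, -0.0028, -0.0064, 0.0012, 0.0201, -0.0865]
[0.0059, -0.0023, -0.0063, 0.0012, 0.0201, -0.0865]
[0.0062, -0.0018, -0.0062, 0.0012, 0.0201, -0.0865]
(array([-0.2421,  0.5598, -0.6183,  2.3246,  1.581 ,  0.6635,  0.8069]), 14, [(11, array([-0.23,  0.4 , -0.67,  2.31,  1.29,  0.65,  1.04]), np.float64(2.6838945317925535e-06), np.float64(7.190215504218052e-06)), (3, array([-0.24,  0.56, -0.62,  2.32,  1.58,  0.66,  0.81]), np.float64(1.3284734436881247e-07), np.float64(3.919577659138076e-07))], True)
```

That path grazes the j7 limit and has a fast elbow flip. I'll search again with the tool made vertical first, requiring joint margins and modest joint speeds along the whole path.

```bash
export NOROB=1 OMP_NUM_THREADS=1; python3 - <<'E'
from srch import *
q0=np.array([-1.294,.4168,.8455,2.3792,-.2047,.1146,-.4891])
for w in([.48,.14,.36],80),([.55,.0,.36],72),([.587,-.2,.3],65.5),([.5,.2,.36],82),([.5,.25,.5],82),([.45,.19,.3],82):
    p0,R0=fk(q0,G);rows=legrows(p0,R0,np.array(w[0]),down(w[1]));tr=[];o=run(q0,rows,N=4,trace=tr);tr=np.array(tr)
    print(w,len(rows),o[0].round(2),o[1:],(abs(np.diff(tr,axis=0)).max(0)*12).round(1),tr[:4].round(2).tolist())
E
```

```text
([0.48, 0.14, 0.36], 80) 6 [-1.09  0.23  0.88  1.95 -0.21  1.05 -0.29] (np.float64(1.888657352810819e-08), np.float64(1.3027908223626554e-08)) [0.6 0.6 0.1 0.9 0.3 2.  0.5] [[-1.29, 0.35, 0.88, 2.31, -0.18, 0.29, -0.47], [-1.26, 0.3, 0.89, 2.24, -0.16, 0.45, -0.44], [-1.23, 0.26, 0.89, 2.17, -0.16, 0.61, -0.41], [-1.19, 0.24, 0.89, 2.1, -0.17, 0.76, -0.37]]
([0.55, 0.0, 0.36], 72) 9 [-0.71  0.32  0.82  1.86 -0.26  1.08 -0.1 ] (np.float64(2.2039357927760237e-09), np.float64(1.1559140541875184e-08)) [0.8 0.5 0.1 0.8 0.2 1.3 0.6] [[-1.24, 0.37, 0.85, 2.34, -0.18, 0.22, -0.46], [-1.17, 0.33, 0.84, 2.29, -0.17, 0.33, -0.42], [-1.11, 0.29, 0.83, 2.23, -0.17, 0.44, -0.38], [-1.04, 0.28, 0.82, 2.18, -0.18, 0.55, -0.33]]
([0.587, -0.2, 0.3], 65.5) 14 [-0.2   0.45  0.65  1.79 -0.32  1.01  0.15] (np.float64(4.62825529960866e-09), np.float64(5.606198533250435e-09)) [1.2 0.4 0.4 0.8 0.2 0.9 0.7] [[-1.21, 0.38, 0.82, 2.36, -0.19, 0.16, -0.45], [-1.11, 0.35, 0.78, 2.34, -0.18, 0.21, -0.41], [-1.01, 0.32, 0.74, 2.32, -0.18, 0.27, -0.36], [-0.91, 0.31, 0.71, 2.29, -0.19, 0.32, -0.31]]
([0.5, 0.2, 0.3
[... 354 characters left out ...]
 0.5], 82) 11 [-1.29  0.27  0.99  1.6  -0.22  1.4  -0.42] (np.float64(5.627984937478497e-09), np.float64(4.208261795284871e-09)) [0.5 0.5 0.6 1.  0.3 1.6 0.2] [[-1.34, 0.37, 0.91, 2.32, -0.18, 0.25, -0.49], [-1.38, 0.34, 0.96, 2.25, -0.15, 0.39, -0.5], [-1.41, 0.3, 1.0, 2.19, -0.13, 0.51, -0.5], [-1.42, 0.27, 1.01, 2.12, -0.12, 0.63, -0.51]]
([0.45, 0.19, 0.3], 82) 6 [-1.13  0.27  0.8   2.05 -0.25  0.91 -0.34] (np.float64(1.1467144242793172e-08), np.float64(1.0811053822891326e-08)) [0.4 0.5 0.2 0.7 0.3 1.7 0.4] [[-1.29, 0.37, 0.85, 2.33, -0.19, 0.26, -0.47], [-1.27, 0.33, 0.85, 2.27, -0.18, 0.4, -0.45], [-1.24, 0.3, 0.84, 2.22, -0.19, 0.54, -0.43], [-1.2, 0.28, 0.82, 2.16, -0.2, 0.66, -0.4]]
```

Only my speed limit on the first leg blocked it. I'll rerun from the vertical pose.

```bash
export NOROB=1 OMP_NUM_THREADS=1; sed -i "s/if i>0 else 1$/if 1 else 1/; s/q0=np.array(.*; res/q0=np.array([-1.09,.23,.88,1.95,-.21,1.05,-.29]); res/; s/v>1.9/v>2.0/" srch2.py
sed -i "s/o=path2(q0,\[(a,down(y)) for a,y in ps\]+/o=path2(q0,[(a,down(y)) for a,y in ps[1:]]+/" srch2.py
for i in 1 2 3 4; do python3 srch2.py $i > sr$i.txt 2>&1 & done; wait; cat sr[1-4].txt
```

```text
(np.float64(0.2164520812630033), 85, np.float64(1.6546962275185564), 'BF', [([0.48, 0.14, 0.36], 80), ([0.82, -0.05, 0.32], 170), ([0.48, -0.2, 0.37], 170), ([0.26, 0.37, 0.48], 110)], array([-0.54,  0.5 , -0.2 ,  2.34,  1.63,  0.44,  0.74]))
1
0
0
0
```

```bash
export NOROB=1 OMP_NUM_THREADS=1; cat > loc.py <<'E'
from srch2 import *
import time
seed=int(sys.argv[1]); rng=np.random.default_rng(seed); q0=np.array([-1.09,.23,.88,1.95,-.21,1.05,-.29])
cur=np.array([[.82,-.05,.32,170],[.48,-.2,.37,170],[.26,.37,.48,110]],float)
def ev(c):
    o=path2(q0,[(r[:3],down(r[3])) for r in c]+fin(BF))
    return (-9,None) if o is None else (o[3]-.15*max(o[2]-1.2,0)-.001*o[1]-.1*abs(min(0,.4-o[0][5])*0),o)
b=ev(cur);t0=time.time()
b=(-1e9 if b[1] is None else min(-o if False else -0.0 for o in [0])+b[0],b[1])
def sc(o): return -9 if o is None else -o[0][2]-.3*max(o[2]-1.2,0)-.002*o[1]
best=sc(b[1])
ok=tot=0
while time.time()-t0<250:
    c=cur+rng.normal(0,1,cur.shape)*[.04,.04,.03,12]; c=c.round(2); c[:,3]=c[:,3].round(); c[:,2]=c[:,2].clip(.28,.5)
    e=ev(c);s=sc(e[1]);tot+=1;ok+=e[1] is not None
    if s>best: best=s;cur=c;b=e
print(best,cur.tolist(),b[1],ok,tot)
E
for i in 1 2 3 4; do python3 loc.py $i > lo$i.txt 2>&1 & done; wait; cat lo?.txt
```

```text
0.7671489882904946 [[0.83, -0.05, 0.28, 220.0], [0.48, -0.44, 0.41, 137.0], [0.01, 0.5, 0.35, 104.0]] (array([ 0.0427,  0.728 , -1.0865,  2.308 ,  1.5622,  1.0002,  0.8549]), 116, np.float64(1.4911273349482546), np.float64(0.20351281122502907), [array([-0.09,  0.7 ,  0.16,  1.25, -0.11,  1.2 ,  2.35]), array([ 0.25,  0.4 ,  0.61,  1.56, -0.24,  1.26,  1.72]), array([-0.96,  0.29, -0.9 ,  1.89,  0.25,  1.08, -1.71]), array([ 0.09,  0.57, -1.19,  2.3 ,  1.36,  0.97,  0.98]), array([ 0.04,  0.73, -1.09,  2.31,  1.56,  1.  ,  0.85])]) 132 248
0.7341071975769744 [[0.92, -0.07, 0.35, 186.0], [0.41, -0.22, 0.35, 173.0], [0.07, 0.51, 0.47, 84.0]] (array([ 0.0493,  0.7349, -1.0997,  2.3076,  1.562 ,  1.0119,  0.856 ]), 105, np.float64(1.7186913910730919), np.float64(0.19028538510109816), [array([-0.09,  0.85,  0.32,  0.82, -0.24,  1.5 ,  1.81]), array([-0.02,  0.13,  0.45,  2.02, -0.07,  1.01,  1.91]), array([-0.84,  0.22, -0.87,  1.67,  0.17,  1.34, -1.84]), array([ 0.1 ,  0.58, -1.2 ,  2.3 ,  1.36,  0.99,  0.98]), array([ 0.05,  0.73, -1.1 ,  2.31,  1.56,  1.01,  0.86])]) 113 267
0.76616731
[... 373 characters left out ...]
.95,  1.55,  0.23,  1.43, -1.22]), array([ 0.09,  0.57, -1.18,  2.3 ,  1.36,  0.97,  0.98]), array([ 0.04,  0.73, -1.08,  2.31,  1.56,  1.  ,  0.85])]) 143 297
0.7657144042423252 [[0.77, 0.0, 0.31, 178.0], [0.48, -0.39, 0.42, 165.0], [0.05, 0.48, 0.5, 126.0]] (array([ 0.0328,  0.718 , -1.067 ,  2.3085,  1.5624,  0.9833,  0.8532]), 99, np.float64(1.5443179981768873), np.float64(0.2229901963046086), [array([-0.27,  0.61,  0.35,  1.4 , -0.22,  1.18,  1.64]), array([ 0.23,  0.33,  0.52,  1.61, -0.17,  1.25,  2.08]), array([-0.68,  0.18, -1.06,  1.66,  0.16,  1.39, -1.13]), array([ 0.08,  0.56, -1.17,  2.3 ,  1.35,  0.96,  0.98]), array([ 0.03,  0.72, -1.07,  2.31,  1.56,  0.98,  0.85])]) 129 265
```

The idea is robust, but some optimised paths pass close to the robot's base. I'll keep the radius ≥ 0.37 and cap the elbow reward.

```bash
export NOROB=1 OMP_NUM_THREADS=1; python3 - <<'E'
s=open('loc.py').read()
s=s.replace("def ev(c):\n","""def rmin(c):
    P=np.vstack([[.48,.14],c[:,:2],pb[:2]]); return min(np.linalg.norm(P[i]+(P[i+1]-P[i])*t) for i in range(len(P)-1) for t in np.linspace(0,1,12))
def ev(c):
    if rmin(c)<.37 or np.linalg.norm(c[:,:2],axis=1).max()>.88: return (-9,None)
""").replace("-o[0][2]-","min(-o[0][2],.5)-").replace("c.clip","c.clip")
s=s.replace("[.04,.04,.03,12]","[.03,.03,.03,12]")
open('loc.py','w').write(s)
E
for i in 1 2 3 4; do python3 loc.py $i > lo$i.txt 2>&1 & done; wait; cat lo?.txt
```

```text
0.20547399467506142 [[0.75, -0.11, 0.41, 181.0], [0.38, 0.06, 0.49, 249.0], [0.22, 0.47, 0.43, 83.0]] (array([-0.3137,  0.5391, -0.5148,  2.3291,  1.5898,  0.6035,  0.7935]), 105, np.float64(1.4817533510831287), np.float64(0.2309212508364875), [array([-0.16,  0.55,  0.42,  1.28, -0.22,  1.36,  1.84]), array([-0.43, -0.09,  0.11,  1.88,  0.01,  1.35,  2.45]), array([-0.91,  0.18, -0.4 ,  1.75,  0.07,  1.23, -1.45]), array([-0.31,  0.38, -0.57,  2.32,  1.28,  0.61,  1.06]), array([-0.31,  0.54, -0.51,  2.33,  1.59,  0.6 ,  0.79])]) 199 690
0.26876288905081774 [[0.78, 0.04, 0.3, 70.0], [0.55, -0.36, 0.43, 194.0], [0.17, 0.6, 0.5, 128.0]] (array([-0.3172,  0.5382, -0.5099,  2.3293,  1.5903,  0.6008,  0.7928]), 101, np.float64(1.2974570364972742), np.float64(0.23070203896616315), [array([-0.52,  0.72,  0.78,  1.39, -0.51,  1.24, -0.05]), array([ 0.28,  0.37,  0.32,  1.5 , -0.12,  1.29,  2.43]), array([-1.04,  0.32, -0.51,  1.41,  0.16,  1.45, -0.88]), array([-0.31,  0.38, -0.57,  2.32,  1.28,  0.6 ,  1.06]), array([-0.32,  0.54, -0.51,  2.33,  1.59,  0.6 ,  0.79])]) 247 611
0.190433612573
[... 376 characters left out ...]
1.85,  0.04,  1.21, -1.13]), array([-0.31,  0.38, -0.57,  2.32,  1.28,  0.61,  1.06]), array([-0.31,  0.54, -0.52,  2.33,  1.59,  0.6 ,  0.79])]) 192 715
0.22635123830599252 [[0.82, -0.05, 0.37, 219.0], [0.47, -0.23, 0.48, 209.0], [0.18, 0.62, 0.41, 132.0]] (array([-0.3312,  0.5348, -0.4899,  2.3302,  1.5923,  0.5896,  0.79  ]), 101, np.float64(1.4051540941845704), np.float64(0.22980470681403675), [array([-0.12,  0.65,  0.23,  1.15, -0.14,  1.36,  2.34]), array([ 0.06,  0.14,  0.34,  1.69, -0.05,  1.33,  2.48]), array([-1.06,  0.39, -0.47,  1.52,  0.18,  1.28, -0.82]), array([-0.33,  0.37, -0.55,  2.32,  1.27,  0.6 ,  1.06]), array([-0.33,  0.53, -0.49,  2.33,  1.59,  0.59,  0.79])]) 292 707
```

Plan: vertical at (0.48, 0.14, 0.36), then (0.78, 0.04, 0.30) yaw 70, then (0.55, -0.36, 0.43) yaw 194, then (0.17, 0.60, 0.50) yaw 128, then back to the box in the flipped grasp. I'll re-plan from the actual state at each leg.

```bash
unset NOROB; python3 - <<'E'
from go import *
show([.48,.14,.36],down(80))
E
```

```text
t 6.9 q [-1.294   0.4168  0.8455  2.3792 -0.2047  0.1146 -0.4891] rows 6 end [-1.09  0.23  0.88  1.95 -0.21  1.05 -0.29] 1.8865889572776112e-08 1.30716737802333e-08 minmargin [1.28 0.58 0.4  0.25 0.84 0.18 2.16] maxdq/s [0.59 0.62 0.15 0.91 0.25 1.97 0.5 ]
minz 0.23026802731846846
[-0.0089, 0.0102, -0.0239, 0.0762, -0.0014, 0.006]
[-0.0089, 0.0084, -0.0246, 0.0762, -0.0014, 0.006]
[-0.0089, 0.0065, -0.0252, 0.0762, -0.0014, 0.006]
[-0.0089, 0.0046, -0.0256, 0.0762, -0.0014, 0.006]
[-0.0089, 0.0027, -0.0258, 0.0762, -0.0014, 0.006]
[-0.0089, 0.0008, -0.026, 0.0762, -0.0014, 0.006]
```

>>> {"op": "drive_tool", "data": {"deltas": [[-0.009,0.01,-0.024,0.05,-0.001,0.004,0],[-0.009,0.008,-0.025,0.08,-0.001,0.006,0],[-0.009,0.0065,-0.025,0.08,-0.001,0.006,0],[-0.009,0.005,-0.0255,0.08,-0.001,0.006,0],[-0.009,0.003,-0.026,0.08,-0.001,0.006,0]]}}

```text
t: 7.32
tcp_pos: [0.4803, 0.1471, 0.3369]
tool_rot: [[0.167, 0.982, 0.084], [0.986, -0.167, -0.008], [0.006, 0.085, -0.996]]
force: [0.6, 0.6, -2.6]
opening: 0.28
```

>>> {"op": "drive_tool", "data": {"deltas": [[-0.009,0.001,-0.026,0.08,-0.001,0.006,0]]}}

```text
t: 7.4
tcp_pos: [0.4776, 0.1382, 0.363]
tool_rot: [[0.173, 0.985, 0.006], [0.985, -0.173, 0.005], [0.006, 0.005, -1.0]]
force: [1.8, 0.4, -3.1]
opening: 0.28
```

```bash
python3 - <<'E'
from go import *
show([.78,.04,.30],down(70),[([.55,-.36,.43],down(194)),([.17,.6,.5],down(128))]+fin(BF))
E
```

```text
t 7.4 q [-1.1276  0.2197  0.9162  1.9576 -0.2047  1.0508 -0.2952] rows 11 end [-0.53  0.72  0.79  1.4  -0.52  1.24 -0.04] 4.6390312790893575e-09 2.103632635446745e-09 minmargin [1.52 0.62 0.38 0.64 0.53 0.62 2.4 ] maxdq/s [0.85 0.61 0.17 0.8  0.49 0.33 0.64]
minz 0.30010268346491803
[-0.0041, 0.0286, 0.0059, 0.0004, -0.0006, 0.016]
[-0.0036, 0.0287, 0.0058, 0.0004, -0.0006, 0.016]
[-0.0032, 0.0287, 0.0058, 0.0004, -0.0006, 0.016]
[-0.0027, 0.0288, 0.0058, 0.0004, -0.0006, 0.016]
[-0.0022, 0.0288, 0.0058, 0.0004, -0.0006, 0.016]
[-0.0018, 0.0288, 0.0058, 0.0004, -0.0006, 0.016]
[-0.0013, 0.0289, 0.0058, 0.0004, -0.0006, 0.016]
[-0.0008, 0.0289, 0.0058, 0.0004, -0.0006, 0.016]
[-0.0004, 0.0289, 0.0058, 0.0004, -0.0006, 0.016]
[0.0001, 0.0289, 0.0058, 0.0004, -0.0006, 0.016]
[0.0005, 0.0289, 0.0057, 0.0004, -0.0006, 0.016]
(array([-0.3391,  0.533 , -0.4788,  2.3307,  1.5935,  0.5835,  0.7884]), 90, [(25, array([ 0.28,  0.38,  0.32,  1.48, -0.12,  1.3 ,  2.43]), np.float64(5.595650352438043e-09), np.float64(4.1912045247341065e-09)), (35, array([-1.05,  0.33, -0.47,  1.4 ,  0.15,  1.45, -0.86]), np.float64(6.155935291671011e-08), np.float64(2.3514207829242884e-08)), (27, array([-0.34,  0.38, -0.53,  2.3 ,  1.25,  0.59,  1.09]), np.float64(1.2822903143561407e-07), np.float64(2.3023581875692836e-07)), (3, array([-0.34,  0.53, -0.48,  2.33,  1.59,  0.58,  0.79]), np.float64(2.4633259897769637e-07), np.float64(6.23337240146481e-07))], True)
```

The simulator tracks the robot well. Running leg 1.

>>> {"op": "drive_tool", "data": {"deltas": [[-0.004,0.0285,0.006,0,-0.001,0.016,0],[-0.0035,0.0285,0.006,0,-0.001,0.016,0],[-0.003,0.0285,0.006,0,-0.001,0.016,0],[-0.0025,0.029,0.006,0,-0.001,0.016,0],[-0.002,0.029,0.006,0,-0.001,0.016,0]]}}

```text
t: 7.82
tcp_pos: [0.617, 0.0941, 0.3314]
tool_rot: [[0.252, 0.968, 0.008], [0.968, -0.252, -0.003], [-0.001, 0.008, -1.0]]
force: [-0.5, 0.1, -1.3]
opening: 0.28
```

>>> {"op": "drive_tool", "data": {"deltas": [[-0.002,0.029,0.006,0,0,0.016,0],[-0.0015,0.029,0.006,0,0,0.016,0],[-0.001,0.029,0.006,0,0,0.016,0],[0,0.029,0.006,0,0,0.016,0],[0,0.029,0.006,0,0,0.016,0]]}}

```text
t: 8.23
tcp_pos: [0.7551, 0.0489, 0.3025]
tool_rot: [[0.328, 0.945, 0.007], [0.945, -0.328, -0.003], [-0.0, 0.008, -1.0]]
force: [0.2, 0.8, -0.0]
opening: 0.279
```

>>> {"op": "drive_tool", "data": {"deltas": [[0,0.029,0.006,0,0,0.016,0]]}}

```text
t: 8.32
tcp_pos: [0.7825, 0.0395, 0.2967]
tool_rot: [[0.343, 0.939, 0.007], [0.939, -0.343, -0.003], [-0.0, 0.008, -1.0]]
force: [0.9, 0.9, -0.3]
opening: 0.278
```

```bash
python3 - <<'E'
from go import *
show([.55,-.36,.43],down(194),[([.17,.6,.5],down(128))]+fin(BF))
E
```

```text
t 8.3167 q [-0.5286  0.7228  0.7909  1.3968 -0.5204  1.2283 -0.0442] rows 25 end [ 0.29  0.39  0.32  1.46 -0.12  1.31  2.43] 4.6359254843927767e-10 2.2847454553229715e-10 minmargin [2.06 0.74 0.52 1.03 0.55 0.55 0.2 ] maxdq/s [0.45 0.28 0.25 0.21 0.29 0.15 1.28]
minz 0.30209749862883895
[-0.0182, -0.0032, -0.0054, 0.0002, 0.0004, -0.0866]
[-0.0179, -0.0048, -0.0054, 0.0002, 0.0004, -0.0866]
[-0.0174, -0.0063, -0.0054, 0.0002, 0.0004, -0.0866]
[-0.0168, -0.0078, -0.0054, 0.0002, 0.0004, -0.0866]
[-0.016, -0.0092, -0.0054, 0.0002, 0.0004, -0.0866]
[-0.0152, -0.0106, -0.0054, 0.0002, 0.0004, -0.0866]
[-0.0142, -0.0118, -0.0054, 0.0002, 0.0004, -0.0866]
[-0.0131, -0.013, -0.0054, 0.0002, 0.0004, -0.0866]
[-0.0119, -0.0141, -0.0054, 0.0002, 0.0004, -0.0866]
[-0.0107, -0.0151, -0.0054, 0.0002, 0.0004, -0.0866]
[-0.0093, -0.0159, -0.0054, 0.0002, 0.0004, -0.0866]
[-0.0079, -0.0167, -0.0054, 0.0002, 0.0004, -0.0866]
[-0.0064, -0.0173, -0.0054, 0.0002, 0.0004, -0.0866]
[-0.0049, -0.0178, -0.0054, 0.0002, 0.0004, -0.0866]
[-0.0033, -0.0182, -0.0054, 0.0002, 0.0004, -0.0866]
[-0.0018, -0.0184, 
[... 288 characters left out ...]
0866]
[0.0076, -0.0168, -0.0054, 0.0002, 0.0004, -0.0866]
[0.009, -0.0161, -0.0054, 0.0002, 0.0004, -0.0866]
[0.0104, -0.0153, -0.0053, 0.0002, 0.0004, -0.0866]
[0.0117, -0.0143, -0.0053, 0.0002, 0.0004, -0.0866]
(array([-0.3451,  0.5316, -0.4703,  2.3311,  1.5944,  0.5788,  0.7871]), 65, [(35, array([-1.06,  0.33, -0.46,  1.4 ,  0.14,  1.45, -0.85]), np.float64(6.22523158042085e-08), np.float64(2.306112079091646e-08)), (27, array([-0.34,  0.38, -0.52,  2.3 ,  1.25,  0.59,  1.09]), np.float64(1.3002304440789425e-07), np.float64(2.4125705446195656e-07)), (3, array([-0.35,  0.53, -0.47,  2.33,  1.59,  0.58,  0.79]), np.float64(2.5174606777914134e-07), np.float64(6.359668699814071e-07))], True)
```

>>> {"op": "drive_tool", "data": {"deltas": [[-0.018,-0.003,-0.0055,0,0,-0.086,0],[-0.018,-0.005,-0.0055,0,0,-0.086,0],[-0.0175,-0.0065,-0.0055,0,0,-0.086,0],[-0.017,-0.008,-0.0055,0,0,-0.086,0],[-0.016,-0.009,-0.0055,0,0,-0.086,0]]}}

```text
t: 8.73
tcp_pos: [0.7338, -0.0412, 0.3248]
tool_rot: [[-0.084, 0.996, 0.007], [0.996, 0.084, -0.004], [-0.004, 0.007, -1.0]]
force: [0.4, -0.2, -1.3]
opening: 0.277
```

>>> {"op": "drive_tool", "data": {"deltas": [[-0.015,-0.0105,-0.0055,0,0,-0.086,0],[-0.014,-0.012,-0.0055,0,0,-0.086,0],[-0.013,-0.013,-0.0055,0,0,-0.086,0],[-0.012,-0.014,-0.0055,0,0,-0.086,0],[-0.0105,-0.015,-0.0055,0,0,-0.086,0]]}}

```text
t: 9.15
tcp_pos: [0.6868, -0.1201, 0.3526]
tool_rot: [[-0.492, 0.871, 0.008], [0.871, 0.492, -0.004], [-0.007, 0.005, -1.0]]
force: [0.9, -0.4, -0.9]
opening: 0.282
```

>>> {"op": "drive_tool", "data": {"deltas": [[-0.0095,-0.016,-0.0055,0,0,-0.086,0],[-0.008,-0.0165,-0.0055,0,0,-0.086,0],[-0.0065,-0.0175,-0.0055,0,0,-0.086,0],[-0.005,-0.018,-0.0055,0,0,-0.086,0],[-0.0035,-0.018,-0.0055,0,0,-0.086,0]]}}

```text
t: 9.57
tcp_pos: [0.6398, -0.2001, 0.3801]
tool_rot: [[-0.81, 0.587, 0.008], [0.587, 0.81, -0.004], [-0.009, 0.002, -1.0]]
force: [-0.6, 0.1, -1.5]
opening: 0.28
```

>>> {"op": "drive_tool", "data": {"deltas": [[-0.002,-0.0185,-0.0055,0,0,-0.086,0],[0,-0.0185,-0.0055,0,0,-0.086,0],[0.0015,-0.0185,-0.0055,0,0,-0.086,0],[0.003,-0.018,-0.0055,0,0,-0.086,0],[0.0045,-0.018,-0.0055,0,0,-0.086,0]]}}

```text
t: 9.98
tcp_pos: [0.5923, -0.2794, 0.4075]
tool_rot: [[-0.981, 0.196, 0.008], [0.196, 0.981, -0.004], [-0.009, -0.002, -1.0]]
force: [1.3, -0.3, -1.9]
opening: 0.279
```

>>> {"op": "drive_tool", "data": {"deltas": [[0.006,-0.0175,-0.0055,0,0,-0.086,0],[0.0075,-0.017,-0.0055,0,0,-0.086,0],[0.009,-0.016,-0.0055,0,0,-0.086,0],[0.0105,-0.0155,-0.0055,0,0,-0.086,0],[0.0115,-0.0145,-0.0055,0,0,-0.086,0]]}}

```text
t: 10.4
tcp_pos: [0.5449, -0.359, 0.435]
tool_rot: [[-0.973, -0.231, 0.008], [-0.231, 0.973, -0.004], [-0.007, -0.006, -1.0]]
force: [-0.3, -0.0, -1.5]
opening: 0.278
```

```bash
python3 - <<'E'
from go import *
show([.17,.6,.5],down(128),fin(BF))
E
```

```text
t 10.4 q [ 0.2679  0.3563  0.3378  1.5065 -0.1217  1.2904  2.4226] rows 35 end [-1.05  0.33 -0.47  1.39  0.15  1.45 -0.85] 3.786062996721499e-09 1.7141908028887005e-09 minmargin [1.52 0.28 0.81 0.64 0.94 0.41 0.28] maxdq/s [0.54 0.44 0.52 0.64 0.19 0.25 1.26]
minz 0.43705285926583076
[0.0041, 0.0291, -0.0021, -0.0, 0.0003, 0.0326]
[0.005, 0.029, -0.0021, -0.0, 0.0003, 0.0326]
[0.006, 0.0288, -0.002, -0.0, 0.0003, 0.0326]
[0.0069, 0.0286, -0.002, -0.0, 0.0003, 0.0326]
[0.0078, 0.0283, -0.002, -0.0, 0.0003, 0.0326]
[0.0088, 0.0281, -0.002, -0.0, 0.0003, 0.0326]
[0.0097, 0.0278, -0.002, -0.0, 0.0003, 0.0326]
[0.0106, 0.0274, -0.002, -0.0, 0.0003, 0.0326]
[0.0115, 0.0271, -0.002, -0.0, 0.0003, 0.0326]
[0.0123, 0.0267, -0.002, -0.0, 0.0003, 0.0326]
[0.0132, 0.0263, -0.002, -0.0, 0.0003, 0.0326]
[0.014, 0.0258, -0.002, -0.0, 0.0003, 0.0326]
[0.0149, 0.0254, -0.002, -0.0, 0.0003, 0.0326]
[0.0157, 0.0249, -0.002, -0.0, 0.0003, 0.0326]
[0.0165, 0.0243, -0.002, -0.0, 0.0003, 0.0326]
[0.0173, 0.0238, -0.002, -0.0, 0.0003, 0.0326]
[0.0181, 0.0232, -0.002, -0.0, 0.0003, 0.0326]
[0.0188, 0.0226, -
[... 486 characters left out ...]
003, 0.0326]
[0.0255, 0.0146, -0.0019, -0.0, 0.0003, 0.0326]
[0.026, 0.0137, -0.0019, -0.0, 0.0003, 0.0326]
[0.0264, 0.0129, -0.0019, -0.0, 0.0003, 0.0326]
[0.0268, 0.012, -0.0019, -0.0, 0.0003, 0.0326]
[0.0272, 0.0111, -0.0019, -0.0, 0.0003, 0.0326]
[0.0276, 0.0102, -0.0019, -0.0, 0.0003, 0.0326]
[0.0279, 0.0093, -0.0019, -0.0, 0.0003, 0.0326]
(array([-0.3314,  0.5348, -0.4897,  2.3302,  1.5924,  0.5895,  0.7899]), 30, [(27, array([-0.33,  0.38, -0.54,  2.3 ,  1.25,  0.6 ,  1.09]), np.float64(1.2677326080056277e-07), np.float64(2.2285001332611172e-07)), (3, array([-0.33,  0.53, -0.49,  2.33,  1.59,  0.59,  0.79]), np.float64(2.396280154319086e-07), np.float64(6.081023926950926e-07))], True)
```

>>> {"op": "drive_tool", "data": {"deltas": [[0.004,0.029,-0.002,0,0,0.0325,0],[0.005,0.029,-0.002,0,0,0.0325,0],[0.006,0.029,-0.002,0,0,0.0325,0],[0.007,0.0285,-0.002,0,0,0.0325,0],[0.008,0.0285,-0.002,0,0,0.0325,0]]}}

```text
t: 10.82
tcp_pos: [0.4915, -0.2199, 0.4437]
tool_rot: [[-0.998, -0.064, 0.008], [-0.064, 0.998, -0.004], [-0.008, -0.004, -1.0]]
force: [0.3, -0.7, -1.0]
opening: 0.275
```

>>> {"op": "drive_tool", "data": {"deltas": [[0.009,0.028,-0.002,0,0,0.0325,0],[0.0095,0.028,-0.002,0,0,0.0325,0],[0.0105,0.0275,-0.002,0,0,0.0325,0],[0.0115,0.027,-0.002,0,0,0.0325,0],[0.0125,0.0265,-0.002,0,0,0.0325,0]]}}

```text
t: 11.23
tcp_pos: [0.4382, -0.0827, 0.4529]
tool_rot: [[-0.995, 0.098, 0.009], [0.098, 0.995, -0.004], [-0.009, -0.003, -1.0]]
force: [1.1, 1.1, -2.0]
opening: 0.276
```

>>> {"op": "drive_tool", "data": {"deltas": [[0.013,0.0265,-0.002,0,0,0.0325,0],[0.014,0.026,-0.002,0,0,0.0325,0],[0.015,0.0255,-0.002,0,0,0.0325,0],[0.0155,0.025,-0.002,0,0,0.0325,0],[0.0165,0.0245,-0.002,0,0,0.0325,0]]}}

```text
t: 11.65
tcp_pos: [0.3854, 0.055, 0.462]
tool_rot: [[-0.966, 0.258, 0.009], [0.258, 0.966, -0.004], [-0.009, -0.001, -1.0]]
force: [-0.1, 0.6, -1.2]
opening: 0.28
```

>>> {"op": "drive_tool", "data": {"deltas": [[0.0175,0.024,-0.002,0,0,0.0325,0],[0.018,0.023,-0.002,0,0,0.0325,0],[0.019,0.0225,-0.002,0,0,0.0325,0],[0.0195,0.022,-0.002,0,0,0.0325,0],[0.02,0.0215,-0.002,0,0,0.0325,0]]}}

```text
t: 12.07
tcp_pos: [0.3322, 0.1922, 0.4711]
tool_rot: [[-0.912, 0.41, 0.009], [0.41, 0.912, -0.003], [-0.009, 0.0, -1.0]]
force: [0.6, 0.8, -1.0]
opening: 0.282
```

>>> {"op": "drive_tool", "data": {"deltas": [[0.021,0.0205,-0.002,0,0,0.0325,0],[0.0215,0.02,-0.002,0,0,0.0325,0],[0.022,0.0195,-0.002,0,0,0.0325,0],[0.023,0.0185,-0.002,0,0,0.0325,0],[0.0235,0.018,-0.002,0,0,0.0325,0]]}}

```text
t: 12.48
tcp_pos: [0.2792, 0.3295, 0.4802]
tool_rot: [[-0.833, 0.553, 0.009], [0.553, 0.833, -0.003], [-0.009, 0.002, -1.0]]
force: [1.1, -0.1, -2.8]
opening: 0.278
```

>>> {"op": "drive_tool", "data": {"deltas": [[0.024,0.017,-0.002,0,0,0.0325,0],[0.0245,0.016,-0.002,0,0,0.0325,0],[0.025,0.0155,-0.002,0,0,0.0325,0],[0.0255,0.0145,-0.002,0,0,0.0325,0],[0.026,0.0135,-0.002,0,0,0.0325,0]]}}

```text
t: 12.9
tcp_pos: [0.226, 0.4662, 0.4891]
tool_rot: [[-0.733, 0.68, 0.008], [0.68, 0.733, -0.003], [-0.008, 0.003, -1.0]]
force: [1.1, 0.5, -1.4]
opening: 0.281
```

>>> {"op": "drive_tool", "data": {"deltas": [[0.0265,0.013,-0.002,0,0,0.0325,0],[0.027,0.012,-0.002,0,0,0.0325,0],[0.027,0.011,-0.002,0,0,0.0325,0],[0.0275,0.01,-0.002,0,0,0.0325,0],[0.028,0.009,-0.002,0,0,0.0325,0]]}}

```text
t: 13.32
tcp_pos: [0.1724, 0.6029, 0.498]
tool_rot: [[-0.613, 0.79, 0.008], [0.79, 0.613, -0.004], [-0.008, 0.004, -1.0]]
force: [1.7, 0.3, -1.9]
opening: 0.282
```

```bash
python3 - <<'E'
from go import *
show(fin(BF)[0][0],BF,fin(BF))
E
```

```text
t 13.3167 q [-1.0485  0.3299 -0.4968  1.4028  0.1645  1.4515 -0.8828] rows 27 end [-0.31  0.39 -0.57  2.29  1.25  0.61  1.1 ] 8.828065538494872e-09 8.664510295019459e-09 minmargin [1.55 0.66 0.65 0.27 1.23 0.41 1.53] maxdq/s [0.38 0.17 0.22 0.44 1.16 0.59 1.15]
minz 0.20061336806838864
[-0.0185, 0.0004, 0.0113, 0.0082, -0.0199, -0.085]
[-0.0182, -0.001, 0.0117, 0.0082, -0.0199, -0.085]
[-0.0178, -0.0025, 0.0121, 0.0082, -0.0199, -0.085]
[-0.0173, -0.0039, 0.0124, 0.0082, -0.0199, -0.085]
[-0.0167, -0.0052, 0.0128, 0.0082, -0.0199, -0.085]
[-0.0159, -0.0065, 0.0132, 0.0082, -0.0199, -0.085]
[-0.0151, -0.0077, 0.0135, 0.0082, -0.0199, -0.085]
[-0.0141, -0.0088, 0.0139, 0.0082, -0.0199, -0.085]
[-0.013, -0.0099, 0.0142, 0.0082, -0.0199, -0.085]
[-0.0118, -0.0108, 0.0146, 0.0082, -0.0199, -0.085]
[-0.0106, -0.0116, 0.0149, 0.0082, -0.0199, -0.085]
[-0.0093, -0.0123, 0.0152, 0.0082, -0.0199, -0.085]
[-0.0079, -0.0129, 0.0155, 0.0082, -0.0199, -0.085]
[-0.0065, -0.0134, 0.0157, 0.0082, -0.0199, -0.085]
[-0.005, -0.0138, 0.0159, 0.0082, -0.0199, -0.085]
[-0.0035, -0.014, 0.0161, 0.0082, -0.
[... 226 characters left out ...]
 -0.0132, 0.0167, 0.0082, -0.0199, -0.085]
[0.0055, -0.0127, 0.0167, 0.0082, -0.0199, -0.085]
[0.0069, -0.012, 0.0167, 0.0082, -0.0199, -0.085]
[0.0082, -0.0112, 0.0166, 0.0082, -0.0199, -0.085]
[0.0094, -0.0103, 0.0165, 0.0082, -0.0199, -0.085]
[0.0106, -0.0094, 0.0164, 0.0082, -0.0199, -0.085]
[0.0117, -0.0083, 0.0163, 0.0082, -0.0199, -0.085]
(array([-0.3131,  0.5392, -0.5157,  2.329 ,  1.5898,  0.604 ,  0.7936]), 5, [(2, array([-0.31,  0.38, -0.57,  2.32,  1.28,  0.6 ,  1.06]), np.float64(1.3070172922700097e-09), np.float64(2.3659921797258903e-09)), (3, array([-0.31,  0.54, -0.52,  2.33,  1.59,  0.6 ,  0.79]), np.float64(1.8344904276236712e-07), np.float64(5.106794703774321e-07))], True)
```

The elbow is now on the good side (j3 = -0.50). Going to the hover over the box.

>>> {"op": "drive_tool", "data": {"deltas": [[-0.0185,0,0.0115,0.008,-0.02,-0.085,0],[-0.018,-0.001,0.0115,0.008,-0.02,-0.085,0],[-0.018,-0.0025,0.012,0.008,-0.02,-0.085,0],[-0.0175,-0.004,0.0125,0.008,-0.02,-0.085,0],[-0.0165,-0.005,0.013,0.008,-0.02,-0.085,0]]}}

```text
t: 13.73
tcp_pos: [0.232, 0.5291, 0.4414]
tool_rot: [[-0.884, 0.463, 0.059], [0.456, 0.884, -0.099], [-0.098, -0.06, -0.993]]
force: [0.4, 0.4, -1.8]
opening: 0.277
```

>>> {"op": "drive_tool", "data": {"deltas": [[-0.016,-0.0065,0.013,0.008,-0.02,-0.085,0],[-0.015,-0.0075,0.0135,0.008,-0.02,-0.085,0],[-0.014,-0.009,0.014,0.008,-0.02,-0.085,0],[-0.013,-0.01,0.014,0.008,-0.02,-0.085,0],[-0.012,-0.011,0.0145,0.008,-0.02,-0.085,0]]}}

```text
t: 14.15
tcp_pos: [0.291, 0.4572, 0.3862]
tool_rot: [[-0.988, 0.063, 0.143], [0.039, 0.986, -0.162], [-0.152, -0.154, -0.976]]
force: [-0.6, 1.0, -1.3]
opening: 0.276
```

>>> {"op": "drive_tool", "data": {"deltas": [[-0.0105,-0.0115,0.015,0.008,-0.02,-0.085,0],[-0.0095,-0.0125,0.015,0.008,-0.02,-0.085,0],[-0.008,-0.013,0.0155,0.008,-0.02,-0.085,0],[-0.0065,-0.0135,0.0155,0.008,-0.02,-0.085,0],[-0.005,-0.014,0.016,0.008,-0.02,-0.085,0]]}}

```text
t: 14.57
tcp_pos: [0.3503, 0.3854, 0.3307]
tool_rot: [[-0.908, -0.339, 0.246], [-0.386, 0.904, -0.182], [-0.16, -0.26, -0.952]]
force: [0.2, -0.1, -1.8]
opening: 0.277
```

>>> {"op": "drive_tool", "data": {"deltas": [[-0.0035,-0.014,0.016,0.008,-0.02,-0.085,0],[-0.002,-0.014,0.0165,0.008,-0.02,-0.085,0],[-0.0005,-0.014,0.0165,0.008,-0.02,-0.085,0],[0.001,-0.014,0.0165,0.008,-0.02,-0.085,0],[0.0025,-0.0135,0.0165,0.008,-0.02,-0.085,0]]}}

```text
t: 14.98
tcp_pos: [0.4093, 0.3144, 0.2749]
tool_rot: [[-0.661, -0.665, 0.346], [-0.74, 0.654, -0.157], [-0.122, -0.36, -0.925]]
force: [-0.2, -0.5, -1.3]
opening: 0.274
```

```bash
python3 - <<'E'
from go import *
show(fin(BF)[0][0],BF,fin(BF))
E
```

```text
t 14.9833 q [-0.5176  0.3077 -0.6355  2.1027  0.7384  0.9305  0.7635] rows 7 end [-0.32  0.38 -0.55  2.31  1.27  0.6   1.07] 9.480765649905938e-09 1.1635735317943262e-08 minmargin [2.08 0.66 0.66 0.25 1.84 0.49 1.56] maxdq/s [0.36 0.18 0.23 0.4  1.22 0.58 0.66]
minz 0.19771411702011832
[0.0043, -0.0129, 0.0165, 0.0081, -0.019, -0.0843]
[0.0057, -0.0123, 0.0166, 0.0081, -0.019, -0.0843]
[0.007, -0.0117, 0.0165, 0.0081, -0.019, -0.0843]
[0.0082, -0.0109, 0.0165, 0.0081, -0.019, -0.0843]
[0.0094, -0.01, 0.0164, 0.0081, -0.019, -0.0843]
[0.0106, -0.009, 0.0163, 0.0081, -0.019, -0.0843]
[0.0116, -0.008, 0.0161, 0.0081, -0.019, -0.0843]
(array([-0.321 ,  0.5373, -0.5044,  2.3295,  1.5909,  0.5977,  0.792 ]), 5, [(2, array([-0.32,  0.38, -0.56,  2.32,  1.28,  0.6 ,  1.06]), np.float64(3.2770663794624556e-11), np.float64(1.187289574049172e-11)), (3, array([-0.32,  0.54, -0.5 ,  2.33,  1.59,  0.6 ,  0.79]), np.float64(1.893375680426632e-07), np.float64(5.241942034927703e-07))], True)
```

>>> {"op": "drive_tool", "data": {"deltas": [[0.0045,-0.013,0.0165,0.008,-0.019,-0.0845,0],[0.0055,-0.0125,0.0165,0.008,-0.019,-0.0845,0],[0.007,-0.0115,0.0165,0.008,-0.019,-0.0845,0],[0.008,-0.011,0.0165,0.008,-0.019,-0.0845,0],[0.0095,-0.01,0.0165,0.008,-0.019,-0.0845,0]]}}

```text
t: 15.4
tcp_pos: [0.4665, 0.2433, 0.2191]
tool_rot: [[-0.298, -0.856, 0.423], [-0.954, 0.285, -0.094], [-0.04, -0.432, -0.901]]
force: [1.2, -0.7, -1.7]
opening: 0.275
```

>>> {"op": "drive_tool", "data": {"deltas": [[0.0105,-0.009,0.0165,0.008,-0.019,-0.0845,0],[0.0115,-0.008,0.016,0.008,-0.019,-0.0845,0],[0,0,0,0,0,0,0],[0,0,0,0,0,0,0]]}}

```text
t: 15.73
tcp_pos: [0.4889, 0.2146, 0.1963]
tool_rot: [[-0.14, -0.885, 0.444], [-0.99, 0.125, -0.063], [0.0, -0.448, -0.894]]
force: [-1.0, 1.1, -2.1]
opening: 0.276
```

```bash
sed -i 's/^B=.*/B=np.stack([-np.cross(R[:,0],-R[:,2]),-R[:,0],-R[:,2]],1)/' st.py; python3 st.py .03 3 d2
```

```text
15.7333 [0.4889 0.2146 0.1963] [-0.3208  0.3737 -0.5523  2.3216  1.2702  0.5975  1.0608] [-1.0179  1.1051 -2.0824] [0.221  0.7404 0.0016] 0.275689922273226
face in box frame [-0.0008 -0.0006  0.08  ] Fn -1.3382038261857718 F box [-1.9715  0.9571 -1.3382]
turn [ 0.0021 -0.0025 -0.0042] per row [ 0.0007 -0.0008 -0.0014] dist 0.050014053202022755
[-0.0002, -0.0003, 0.0167]
[-0.0002, -0.0003, 0.0167]
[-0.0002, -0.0003, 0.0167]
```

View pics/d2.png

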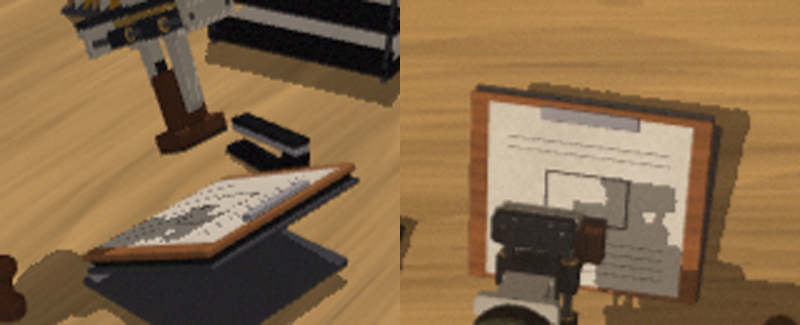

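Hover is aligned within 1 mm and 5 mrad by the arm readings. Next I overlay the expected foot outline on the images to check how the stamp sits in the hand.

```bash
cat > ov.py <<'E'
from plan import *
import sys
tag,H=sys.argv[1],.036
s=ctrl.get_state();p,R=s['tcp_pos'],s['tool_rot']
out=[]
for n,k,(x0,y0,x1,y1) in(("scene","s",(265,85,335,165)),("top","t",(150,190,220,270))):
    im=cv2.imread(f'pics/{tag}_{k}.png')[y0:y1,x0:x1]; im=cv2.resize(im,None,fx=5,fy=5,interpolation=2)
    for z,c in((H,(0,255,0)),(H-.022,(0,255,255))):
        P_=[proj(n,p+R@[a,b,z]) for a,b in((.036,.021),(.036,-.021),(-.036,-.021),(-.036,.021))]
        cv2.polylines(im,[(((np.array(P_)-[x0,y0]+.5)*5).round().astype(int)).reshape(-1,1,2)],True,c,1)
    out.append(im)
cv2.imwrite(f'pics/{tag}_ov.png',np.hstack(out))
E
python3 ov.py d2
```

```text
(no output)
```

View pics/d2_ov.png

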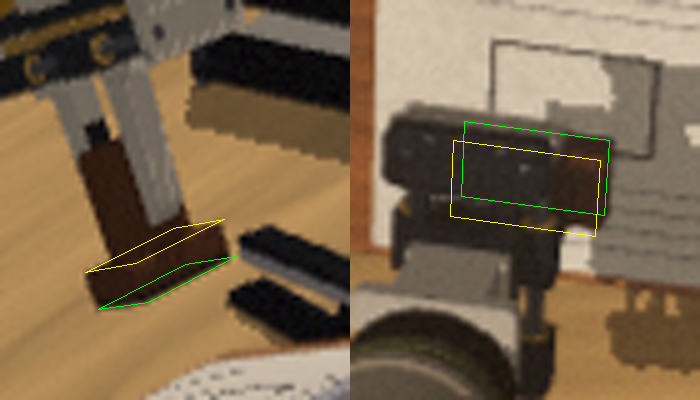

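The overlay matches the foot within about a pixel in both views, so there is no slip. Descending along the normal.

>>> {"op": "drive_tool", "data": {"deltas": [[0,-0.001,0.015,0.001,-0.002,-0.004,0],[0,0,0.018,0.001,0,0,0],[0,0,0.018,0,0,0,0],[0,0,0.012,0,0,0,0],[0,0,0.005,0,0,0,0]]}}

```text
t: 16.25
tcp_pos: [0.5198, 0.2141, 0.1354]
tool_rot: [[-0.131, -0.885, 0.446], [-0.991, 0.117, -0.058], [-0.001, -0.45, -0.893]]
force: [0.4, 0.0, -0.6]
opening: 0.277
```

>>> {"op": "drive_tool", "data": {"deltas": [[0,0,0,0,0,0,0],[0,0,0,0,0,0,0]]}}

```text
t: 16.42
tcp_pos: [0.5192, 0.214, 0.1366]
tool_rot: [[-0.13, -0.885, 0.447], [-0.992, 0.116, -0.058], [-0.001, -0.45, -0.893]]
force: [-0.8, -0.4, -2.0]
opening: 0.279
```

```bash
python3 st.py .0 3 d3; python3 ov.py d3
```

```text
16.4167 [0.5192 0.214  0.1366] [-0.3287  0.5094 -0.5055  2.3306  1.5465  0.5891  0.8309] [-0.7521 -0.4168 -1.9577] [ 0.1685  0.7159 -0.0833] 0.27875900751540106
face in box frame [-0.0008  0.0032  0.0132] Fn -1.4381453615354378 F box [-1.4962 -0.5148 -1.4381]
turn [-0.0002  0.0035  0.0047] per row [-0.0001  0.0012  0.0016] dist 0.013530500906847225
[0.001, -0.0003, 0.0044]
[0.001, -0.0003, 0.0044]
[0.001, -0.0003, 0.0044]
```

View pics/d3.png

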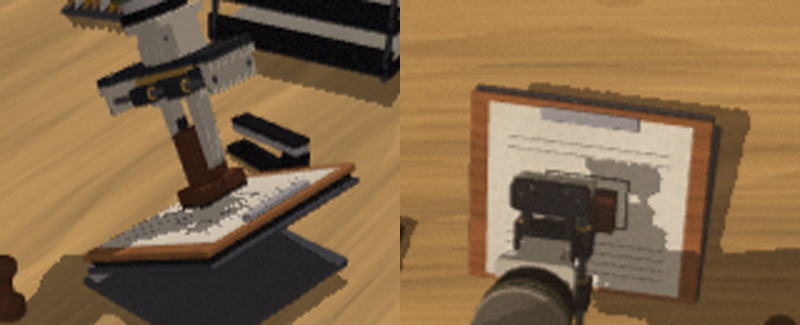

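The face is 13 mm above the paper and 3 mm off across. I'll correct that and ease down while watching the force (free-air bias about -1.4 N along the normal).

>>> {"op": "drive_tool", "data": {"deltas": [[0.002,-0.001,0.003,0,0.002,0.003,0],[0.001,0,0.003,0,0.001,0.002,0],[0,0,0.002,0,0,0,0],[0,0,0,0,0,0,0]]}}

```text
t: 16.85
tcp_pos: [0.5234, 0.2096, 0.1291]
tool_rot: [[-0.136, -0.885, 0.446], [-0.991, 0.121, -0.061], [0.0, -0.45, -0.893]]
force: [0.4, -0.2, -1.8]
opening: 0.278
```

```bash
python3 st.py .0 3 d4; python3 ov.py d4
```

```text
16.85 [0.5234 0.2096 0.1291] [-0.3221  0.5257 -0.5006  2.3317  1.577   0.5914  0.8054] [ 0.3591 -0.1705 -1.802 ] [ 0.1655  0.7819 -0.0452] 0.277920501526185
face in box frame [ 0.0002 -0.0008  0.0044] Fn -1.7796681416045814 F box [-0.4727 -0.1203 -1.7797]
turn [-0.     -0.0005 -0.0003] per row [-0.     -0.0002 -0.0001] dist 0.004451913637846198
[-0.0003, 0.0001, 0.0015]
[-0.0003, 0.0001, 0.0015]
[-0.0003, 0.0001, 0.0015]
```

```bash
python3 -c "
import cv2,numpy as np
a=cv2.imread('pics/d4_s.png')[120:190,270:350];b=cv2.imread('pics/d4_t.png')[185:240,160:223]
a=cv2.resize(a,(400,350),interpolation=2);b=cv2.resize(b,(400,350),interpolation=2);cv2.imwrite('pics/d4z.png',np.hstack([a,b]))"
```

```text
(no output)
```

View pics/d4z.png

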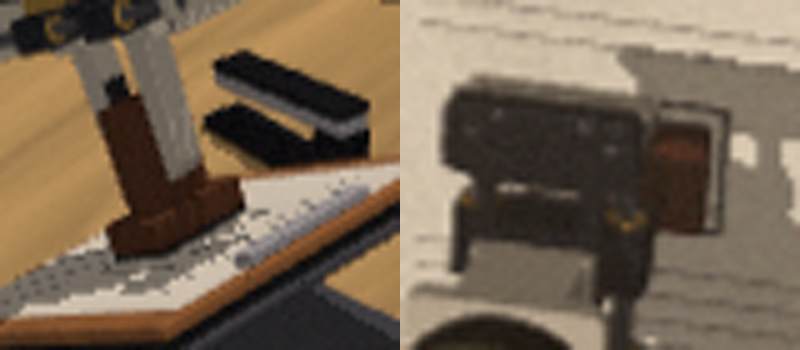

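```bash
python3 -c "
from plan import *
s=ctrl.get_state();p,R=s['tcp_pos'],s['tool_rot'];from b import frame,pts
pb=np.load('board.npy');x0,y0,f=160,185,11
im=cv2.resize(cv2.imread('pics/d4_t.png')[185:235,160:225],None,fx=f,fy=f,interpolation=cv2.INTER_CUBIC)
def dr(W,c): cv2.polylines(im,[(((np.array([proj('top',w) for w in W])-[x0,y0]+.5)*f).round().astype(int)).reshape(-1,1,2)],True,c,1)
for z,c in((.036,(0,255,0)),(.014,(0,255,255))): dr([p+R@[a,b,z] for a,b in((.036,.021),(.036,-.021),(-.036,-.021),(-.036,.021))],c)
dr(pts(pb,.029,-.029,.044,-.044),(0,0,255))
cv2.imwrite('pics/d4o.png',im)"
```

```text
(no output)
```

View pics/d4o.png

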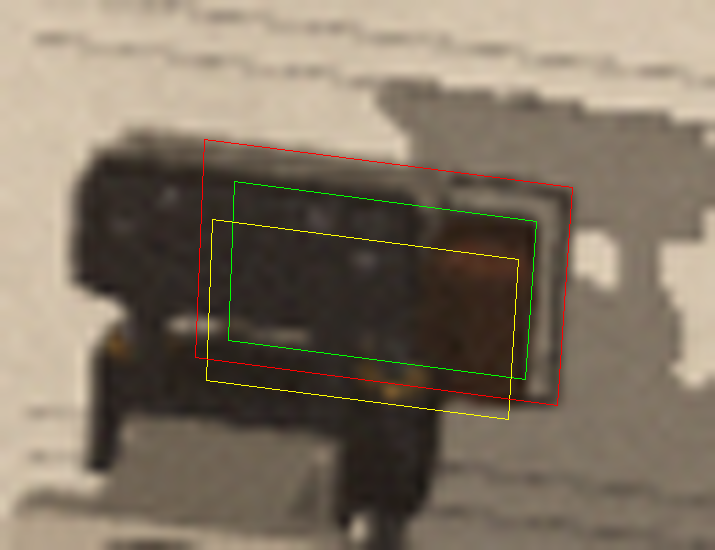

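Actual foot and printed box agree with the model outlines to about 1 mm. Now pressing in small steps.

>>> {"op": "drive_tool", "data": {"deltas": [[0,0,0.0015,0,0,0,0],[0,0,0.0015,0,0,0,0],[0,0,0,0,0,0,0]]}}

```text
t: 17.2
tcp_pos: [0.5247, 0.2096, 0.1264]
tool_rot: [[-0.136, -0.885, 0.446], [-0.991, 0.121, -0.061], [0.0, -0.45, -0.893]]
force: [-0.8, -0.3, -1.2]
opening: 0.275
```

```bash
python3 st.py .0 1 d5
```

```text
17.2 [0.5247 0.2096 0.1264] [-0.3211  0.532  -0.5002  2.3313  1.5879  0.5928  0.7967] [-0.7775 -0.2924 -1.2153] [ 0.1392  0.6617 -0.0154] 0.2753107303666113
face in box frame [ 0.0001 -0.0006  0.0014] Fn -0.7563011467232799 F box [-1.1996 -0.395  -0.7563]
turn [ 0.0001 -0.0003 -0.    ] per row [ 0.0001 -0.0003 -0.    ] dist 0.001515246758431093
[-0.0006, 0.0001, 0.0014]
```

>>> {"op": "drive_tool", "data": {"deltas": [[0,0,0.0015,0,0,0,0],[0,0,0,0,0,0,0],[0,0,0,0,0,0,0]]}}

```text
t: 17.55
tcp_pos: [0.5253, 0.2095, 0.1253]
tool_rot: [[-0.136, -0.885, 0.446], [-0.991, 0.121, -0.061], [0.0, -0.45, -0.893]]
force: [0.4, -0.3, -1.9]
opening: 0.277
```

>>> {"op": "drive_tool", "data": {"deltas": [[0,0,0.0015,0,0,0,0],[0,0,0,0,0,0,0],[0,0,0,0,0,0,0]]}}

```text
t: 17.8
tcp_pos: [0.526, 0.2095, 0.1241]
tool_rot: [[-0.135, -0.885, 0.446], [-0.991, 0.121, -0.061], [0.0, -0.45, -0.893]]
force: [-1.5, -0.3, 1.3]
opening: 0.28
```

```bash
python3 st.py .0 1 d6
```

```text
17.8 [0.526  0.2095 0.1241] [-0.32    0.5377 -0.5     2.3311  1.5982  0.5943  0.7883] [-1.4682 -0.3468  1.3051] [ 0.1095  0.7827 -0.019 ] 0.27974638281803793
face in box frame [ 0.0002 -0.0005 -0.0013] Fn 1.7990201617418529 F box [-0.6697 -0.5424  1.799 ]
turn [-0.0002 -0.0001  0.    ] per row [-0.0002 -0.0001  0.    ] dist 0.0013718974024482529
[-0.0005, 0.0002, -0.0013]
```

Contact is made, with a push of about 3 N so far. A little more.

>>> {"op": "drive_tool", "data": {"deltas": [[0,0,0.001,0,0,0,0],[0,0,0.001,0,0,0,0],[0,0,0,0,0,0,0],[0,0,0,0,0,0,0],[0,0,0,0,0,0,0]]}}

```text
t: 18.32
tcp_pos: [0.5269, 0.2094, 0.1224]
tool_rot: [[-0.135, -0.885, 0.446], [-0.991, 0.121, -0.061], [0.0, -0.45, -0.893]]
force: [-2.6, -0.6, 5.7]
opening: 0.28
```

```bash
python3 st.py .0 1 d7; python3 - <<'E'
from plan import *
from b import frame
R=frame(np.load('board.npy'))
for i in range(5):
    s=ctrl.get_state();print((R.T@s['force']).round(2),s['t']);ctrl.read_camera('scene')
E
```

```text
18.3167 [0.5269 0.2094 0.1224] [-0.3192  0.5417 -0.4998  2.3309  1.6055  0.5954  0.7824] [-2.6272 -0.633   5.6867] [-0.081   0.8787 -0.143 ] 0.2802946856678409
face in box frame [ 0.0002 -0.0005 -0.0032] Fn 6.211153768403051 F box [ 0.3117 -0.9829  6.2112]
turn [-0.0004  0.      0.0001] per row [-0.0004  0.      0.0001] dist 0.0032261797437677683
[-0.0005, 0.0002, -0.0032]
[-0.69 -0.31  7.13] 18.4167
[-0.21 -0.69  6.39] 18.4667
[-0.81 -1.85  6.78] 18.5167
[-1.15 -0.77  6.62] 18.5667
[-0.7  -0.6   6.18] 18.6167
```

Reading is +6.6 N plus about 1.3 N of stamp weight, so the push is close to 8 N. Final visual check.

```bash
python3 -c "
import cv2,numpy as np
a=cv2.imread('pics/d7_s.png')[120:190,270:350];b=cv2.imread('pics/d7_t.png')[185:240,160:223]
a=cv2.resize(a,(400,350),interpolation=2);b=cv2.resize(b,(400,350),interpolation=2);cv2.imwrite('pics/d7z.png',np.hstack([a,b]))"
```

```text
(no output)
```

View pics/d7z.png

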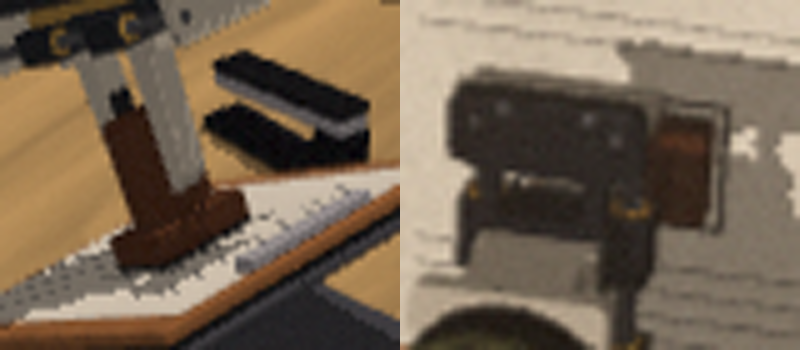

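The stamp's right end and uphill edge look somewhat close to the outline, so I'll quantify that in a larger crop.

```bash
python3 -c "
from plan import *
s=ctrl.get_state();p,R=s['tcp_pos'],s['tool_rot'];from b import frame,pts
pb=np.load('board.npy');Rb=frame(pb);pb[:3]-=Rb[:,2]*.003;x0,y0,f=194,194,22
im=cv2.resize(cv2.imread('pics/d7_t.png')[194:220,194:222],None,fx=f,fy=f,interpolation=cv2.INTER_CUBIC)
im=cv2.convertScaleAbs(im,alpha=1.5)
def dr(W,c): cv2.polylines(im,[(((np.array([proj('top',w) for w in W])-[x0,y0]+.5)*f).round().astype(int)).reshape(-1,1,2)],True,c,1)
dr([p+R@[a,b,.036] for a,b in((.036,.021),(.036,-.021),(-.036,-.021),(-.036,.021))],(0,255,0))
dr(pts(pb,.029,-.029,.044,-.044),(0,0,255))
cv2.imwrite('pics/d7o.png',im)"
```

```text
(no output)
```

View pics/d7o.png

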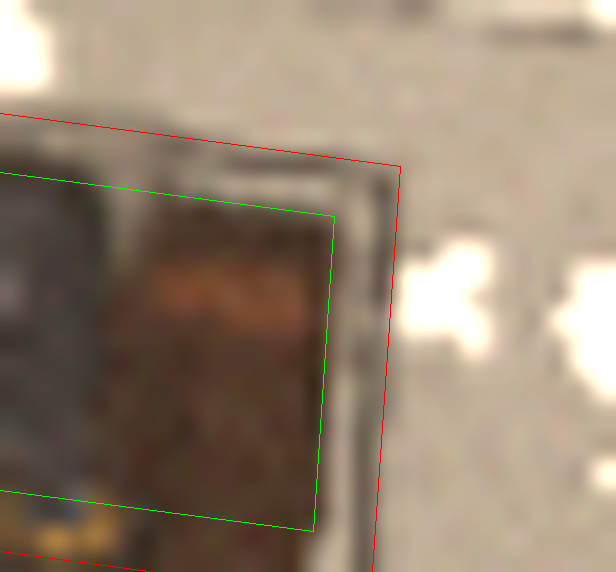

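Offsets measured from the picture are about 2 mm across and 2–3 mm uphill, well inside the 8 mm tolerance. The push is steady, so I'm handing in.

```bash
python3 -c "
from station import ctrl
s=ctrl.get_state();print(s['t'],s['force'],s['opening']);print(ctrl.job_done())"
```

```text
18.6667 [-3.3507728  -0.728456    5.35715701] 0.2763779195726934
the job is handed in; nothing more can be done
None
```

I gripped the dark-wood stamp by its handle (opening 25.7 mm for the 26 mm handle), lifted it clear of the pad and pressed it onto the printed box. I handed it in at 18.7 s, still gripping and pushing.

My first approach ran into the joint-6 limit. I took the arm round a detour and pressed with the gripper turned half a turn, which makes no difference to the stamp.

**Last checks:**
- **Push:** about 8 N (6.2 to 7.1 N read along the slope normal, plus about 1.3 N of stamp weight), steady while I held it there.
- **Alignment:** the arm readings put the stamp within 1 mm of the box centre and within 1 mrad of the slope I measured. That slope, about 0.467 rad, varied by about 0.01 rad depending on which points I fitted.
- **Disagreement:** the final enlarged picture suggests the stamp sits about 2 mm across and 2–3 mm uphill of centre, rather than the under 1 mm from the arm readings. Both are inside the 8 mm tolerance, so I left it.
- **Bystanders:** the wrist force showed no knocks along the way, and the stapler looked unmoved. I did not re-measure the round stamp or the pen cup at the end.

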